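Put the ghee brushes away in the clip rack and lock it in

ROBOT

A 6-joint arm with a two-finger parallel gripper is mounted at the origin on the work surface. World frame = base frame: x ahead of the robot, y to its left, z up, the work surface at z = 0. Lengths are in m, angles in rad, forces in N, time in s.
With the tool pointing down it reaches from about 0.3 to 0.875 m from the base axis. Payload 4.2 kg.
Tool frame: the origin (TCP) lies midway between the tips of the shut fingers; the grasp point (between the pads) lies 19 mm behind it; z points along the fingers, y is the line along which they close (so a half turn about z gives the same grasp; the last joint's range is limited). The gripper opens to 85 mm and grips with 20 to 120 N. Pads are 22 mm wide; open, the fingers measure 114 mm over their backs; the gripper's body (76 mm by 85 mm) begins 54 mm behind the grasp point. The pads swing forward as they close: fully open they stand 13 mm farther back than shut.
Start: joints at [1.158, 0.32, 1.565, -0, 1.257, -0.02], TCP at [0.22, 0.531, 0.231] pointing down, gripper open.
Joint ranges: [-3.11, 3.11], [-0.84, 2.01], [0.21, 2.61], [-1.34, 4.49], [0.05, 2.63], [-2.56, 2.56]. Speed limits (rad/s): [2.57, 2.57, 3.14, 3.14, 3.14, 3.14].

INTERFACE

Orientations are given as a unit quaternion [w, x, y, z].
In Python, from plant import manip gives the robot as it stands.
- The arm moves only by the tool drive_tool, never from a script. Its argument "moves" is a list of rows, each an object of numbers: "x", "y", "z": the shift along the tool's x, y, z in cm; "spin": the turn about the tool's z in degrees; "fingers": the opening, from 0 (shut) to 1 (fully open). A call has 1 to 10 rows; each row shifts and turns the commanded pose from where the row before left it, along the tool's axes as they then stand; what a row does not reach is not made up. A row lasts 1/8 s, in which the tool goes at most 62.5 mm and 10.7 degrees, less where a joint would pass 70% of its speed; a pose out of reach is approached as far as the arm can. A call is refused whole if a number of a shift passes 6.25 or a number of a turn 10.7, either way. A call with a gripper value outside its range is refused whole. The fingers move at their own pace and stop on an object; "force" is the grip in N (left out, the last holds). Time passes only in rows, so rows that do not move let the fingers close. It gives the time, the measured TCP pose, the force, the opening and the grip force at its end, in the units of the state.
- manip.read_state(): the state, without advancing time (a new reading comes with each control period).
- manip.capture(name): name is "side" or "top"; returns a dict with "frame" (400x640x3 uint8, red, green, blue), "fx", "fy", "cx", "cy" (pixels), "R" (3x3) and "t" (3): a world point X has camera coordinates R X + t. Camera axes: x right, y down, z forward; pixel columns grow to the right and rows downward; lengths in m; the calibration is good to about 2 mm. A picture is of the moment at which its call begins. There is no depth.
- manip.job_done(): hands the job in; it is judged then, once.
The state is a dict: "t": time; "q": joint angles; "joint_velocities": joint speeds; "tau": joint torques, N m; "ee_pos": TCP position; "eef_rot": TCP orientation; "contact_force": force on the tool from outside, world axes, zero at the start; "wrist_torque": the same for the moment, N m; "gripper_width": finger opening in m; "finger_force": force on a finger pad.
Only numpy, scipy, OpenCV 4.12 (cv2) and the standard library are available. Lean on these libraries where they do the work, as an engineer would, in place of code of your own. Each camera call takes 0.05 s, during which the arm holds its last target. There are 200 camera calls.

TASK

Swing the latch bar fully open and pull the empty clip rack all the way out towards the robot. Then snap every loose ghee brush on the counter down into a clip place of its own, fully home in both pairs of jaws with its grip point midway between them and the bristles pointing away from the robot; once all are in, push the rack all the way home and only then swing the latch right across its front again, leaving all other things where they are.

Things in the scene. Friction and masses are not known exactly. Their poses are not given: they have to be found in the camera images.
- brush_a_mid (a point): Ghee brush A (90 g or so; may be absent): round wooden handle 26 mm in diameter and 135 mm long, then a flat head 40 mm wide, 26 mm thick and 55 mm long (steel, grey bristles; rigid). This point, to grip it by, is on the handle's axis 75 mm from the butt, 60 mm before the head. x runs along the handle to the head. Lying on the table it is 13 mm up.
- brush_a_head (a point): A point in the head of brush A, 85 mm along +x from its grip point.
- brush_b_mid (a point): Ghee brush B (90 g or so; may be absent): round wooden handle 26 mm in diameter and 135 mm long, then a flat head 34 mm wide, 26 mm thick and 45 mm long (steel, grey bristles; rigid). This point, to grip it by, is on the handle's axis 75 mm from the butt, 60 mm before the head. x runs along the handle to the head. Lying on the table it is 13 mm up.
- brush_b_head (a point): A point in the head of brush B, 85 mm along +x from its grip point.
- brush_c_mid (a point): Ghee brush C (90 g or so; may be absent): round wooden handle 26 mm in diameter and 135 mm long, then a flat head 44 mm wide, 26 mm thick and 48 mm long (steel, grey bristles; rigid). This point, to grip it by, is on the handle's axis 75 mm from the butt, 60 mm before the head. x runs along the handle to the head. Lying on the table it is 13 mm up.
- brush_c_head (a point): A point in the head of brush C, 85 mm along +x from its grip point.
- brush_d_mid (a point): Ghee brush D (90 g or so; may be absent): round wooden handle 26 mm in diameter and 135 mm long, then a flat head 36 mm wide, 26 mm thick and 55 mm long (steel, grey bristles; rigid). This point, to grip it by, is on the handle's axis 75 mm from the butt, 60 mm before the head. x runs along the handle to the head. Lying on the table it is 13 mm up.
- brush_d_head (a point): A point in the head of brush D, 85 mm along +x from its grip point.
- clip1 (a point): Clip places 1 to 4 stand in a row on the sliding rack, 1 at the left (+y), 62 mm apart. Each clip point is where a brush's grip point (_mid) is when snapped home, 60 mm above the table. Site x points along the clipped handle to the back of the rack (away from the robot, where heads go), z up.
- clip2 (a point): Clip place 2, made like all four: two pairs of sprung steel jaws 12 mm wide, at x = -40 and +40 mm, reaching 27 mm above this point, open at the top; the mouth is about 36 mm wide, narrowing to 19 mm. The level handle is pressed straight down (about 10 N) until it rests on two blocks.
- clip3 (a point): Clip place 3, like the others. Between its two pairs of jaws (x from -33 to +33 mm) there is free room for fingers, down to 36 mm below this point.
- clip4 (a point): Clip place 4, the rightmost, like the others. A handle lying crooked or high can be pressed home from above; one already in is pulled straight up to take it out.
- rack (a joint): How far the clip rack (grey steel tray with four clip places in a row) has been slid along its base: 0 = pulled out towards the robot, 0.060 m = fully home at its stop at the back. It slides along the rack's x axis, with about 3 N of friction, and stays where it is left; home (over 0.05 m) at the start. Clips and tab move with it.
- rack_tab (a point): Top middle of the upright push tab at the front of the sliding rack (on the robot's side): to push, or to pinch and pull; a steel plate 10 mm thick along x, 50 mm wide along y; this point is at its top edge, 88 mm above the table, and the plate goes down to 22 mm. It is 100 mm before the clips; its x axis points the way the rack is pushed home.
- latch (a joint): Angle of the latch bar at the left front corner of the rack's base: 0 = open, the bar points towards the robot (rack -x); 1.57 rad = locked, the bar lies across the front of the rack (points to rack -y). It turns anticlockwise seen from above, with about 0.06 N m of friction, and stays where it is left. Locked at the start (over 1.3 rad). Swung across while the rack is not home, it would foul the rack.
- latch_knob (a point): Point on the latch's black upright knob (a cylinder 18 mm in diameter, standing from 52 to 94 mm above the table): on its axis, 80 mm above the table. The latch's vertical pivot is 60 mm from it along this point's own +x axis (x turns with the latch).
- pickle_jar: Bystander: amber glass pickle jar, 84 mm across, 120 mm tall; origin at the centre of its underside. Leave it alone.
- tumbler: Bystander: steel tumbler, 72 mm across, 100 mm tall; origin at the centre of its underside. Leave it alone.
- katori: Bystander: steel katori bowl, 90 mm across, 42 mm tall; origin at the centre of its underside. Leave it alone.
- scoop: Bystander: yellow plastic scoop about 190 mm long, 45 mm tall; origin at the centre of its underside. Leave it alone.
- belan: Bystander: thick wooden rolling pin, 200 mm long, 42 mm across; origin at the centre of its underside. Leave it alone.
- masala_pot: Bystander: brass pot, 90 mm across, 60 mm tall; origin at the centre of its underside. Leave it alone.
Mind the look-alikes: they are no part of the job. Leave any red look-alike of the part that bears brush_d_mid alone.

How it is judged:
On the way, in this order (a step that is already met when the one before it is completed fails the run):
1. the latch is swung open (value of joint latch below 0.25 rad), for 0.2 s.
2. the rack is pulled out (value of joint rack below 0.008 m), for 0.2 s.
3. every brush present is snapped into a clip place of its own, head to the back, while the rack is still out (((x of brush_a_mid in the frame of clip1 between -0.014 and 0.014 m and y of brush_a_mid in the frame of clip1 between -0.006 and 0.006 m and z of brush_a_mid in the frame of clip1 between -0.006 and 0.005 m and angle between the x axis of brush_a_mid and the x axis of clip1, either way round below 0.12 rad and x of brush_a_head in the frame of clip1 above 0.05 m) or (x of brush_a_mid in the frame of clip2 between -0.014 and 0.014 m and y of brush_a_mid in the frame of clip2 between -0.006 and 0.006 m and z of brush_a_mid in the frame of clip2 between -0.006 and 0.005 m and angle between the x axis of brush_a_mid and the x axis of clip2, either way round below 0.12 rad and x of brush_a_head in the frame of clip2 above 0.05 m) or (x of brush_a_mid in the frame of clip3 between -0.014 and 0.014 m and y of brush_a_mid in the frame of clip3 between -0.006 and 0.006 m and z of brush_a_mid in the frame of clip3 between -0.006 and 0.005 m and angle between the x axis of brush_a_mid and the x axis of clip3, either way round below 0.12 rad and x of brush_a_head in the frame of clip3 above 0.05 m) or (x of brush_a_mid in the frame of clip4 between -0.014 and 0.014 m and y of brush_a_mid in the frame of clip4 between -0.006 and 0.006 m and z of brush_a_mid in the frame of clip4 between -0.006 and 0.005 m and angle between the x axis of brush_a_mid and the x axis of clip4, either way round below 0.12 rad and x of brush_a_head in the frame of clip4 above 0.05 m)) and ((x of brush_b_mid in the frame of clip1 between -0.014 and 0.014 m and y of brush_b_mid in the frame of clip1 between -0.006 and 0.006 m and z of brush_b_mid in the frame of clip1 between -0.006 and 0.005 m and angle between the x axis of brush_b_mid and the x axis of clip1, either way round below 0.12 rad and x of brush_b_head in the frame of clip1 above 0.05 m) or (x of brush_b_mid in the frame of clip2 between -0.014 and 0.014 m and y of brush_b_mid in the frame of clip2 between -0.006 and 0.006 m and z of brush_b_mid in the frame of clip2 between -0.006 and 0.005 m and angle between the x axis of brush_b_mid and the x axis of clip2, either way round below 0.12 rad and x of brush_b_head in the frame of clip2 above 0.05 m) or (x of brush_b_mid in the frame of clip3 between -0.014 and 0.014 m and y of brush_b_mid in the frame of clip3 between -0.006 and 0.006 m and z of brush_b_mid in the frame of clip3 between -0.006 and 0.005 m and angle between the x axis of brush_b_mid and the x axis of clip3, either way round below 0.12 rad and x of brush_b_head in the frame of clip3 above 0.05 m) or (x of brush_b_mid in the frame of clip4 between -0.014 and 0.014 m and y of brush_b_mid in the frame of clip4 between -0.006 and 0.006 m and z of brush_b_mid in the frame of clip4 between -0.006 and 0.005 m and angle between the x axis of brush_b_mid and the x axis of clip4, either way round below 0.12 rad and x of brush_b_head in the frame of clip4 above 0.05 m)) and ((x of brush_c_mid in the frame of clip1 between -0.014 and 0.014 m and y of brush_c_mid in the frame of clip1 between -0.006 and 0.006 m and z of brush_c_mid in the frame of clip1 between -0.006 and 0.005 m and angle between the x axis of brush_c_mid and the x axis of clip1, either way round below 0.12 rad and x of brush_c_head in the frame of clip1 above 0.05 m) or (x of brush_c_mid in the frame of clip2 between -0.014 and 0.014 m and y of brush_c_mid in the frame of clip2 between -0.006 and 0.006 m and z of brush_c_mid in the frame of clip2 between -0.006 and 0.005 m and angle between the x axis of brush_c_mid and the x axis of clip2, either way round below 0.12 rad and x of brush_c_head in the frame of clip2 above 0.05 m) or (x of brush_c_mid in the frame of clip3 between -0.014 and 0.014 m and y of brush_c_mid in the frame of clip3 between -0.006 and 0.006 m and z of brush_c_mid in the frame of clip3 between -0.006 and 0.005 m and angle between the x axis of brush_c_mid and the x axis of clip3, either way round below 0.12 rad and x of brush_c_head in the frame of clip3 above 0.05 m) or (x of brush_c_mid in the frame of clip4 between -0.014 and 0.014 m and y of brush_c_mid in the frame of clip4 between -0.006 and 0.006 m and z of brush_c_mid in the frame of clip4 between -0.006 and 0.005 m and angle between the x axis of brush_c_mid and the x axis of clip4, either way round below 0.12 rad and x of brush_c_head in the frame of clip4 above 0.05 m)) and ((x of brush_d_mid in the frame of clip1 between -0.014 and 0.014 m and y of brush_d_mid in the frame of clip1 between -0.006 and 0.006 m and z of brush_d_mid in the frame of clip1 between -0.006 and 0.005 m and angle between the x axis of brush_d_mid and the x axis of clip1, either way round below 0.12 rad and x of brush_d_head in the frame of clip1 above 0.05 m) or (x of brush_d_mid in the frame of clip2 between -0.014 and 0.014 m and y of brush_d_mid in the frame of clip2 between -0.006 and 0.006 m and z of brush_d_mid in the frame of clip2 between -0.006 and 0.005 m and angle between the x axis of brush_d_mid and the x axis of clip2, either way round below 0.12 rad and x of brush_d_head in the frame of clip2 above 0.05 m) or (x of brush_d_mid in the frame of clip3 between -0.014 and 0.014 m and y of brush_d_mid in the frame of clip3 between -0.006 and 0.006 m and z of brush_d_mid in the frame of clip3 between -0.006 and 0.005 m and angle between the x axis of brush_d_mid and the x axis of clip3, either way round below 0.12 rad and x of brush_d_head in the frame of clip3 above 0.05 m) or (x of brush_d_mid in the frame of clip4 between -0.014 and 0.014 m and y of brush_d_mid in the frame of clip4 between -0.006 and 0.006 m and z of brush_d_mid in the frame of clip4 between -0.006 and 0.005 m and angle between the x axis of brush_d_mid and the x axis of clip4, either way round below 0.12 rad and x of brush_d_head in the frame of clip4 above 0.05 m)) and value of joint rack below 0.03 m), for 0.2 s.
4. the loaded rack is pushed home (value of joint rack above 0.055 m), for 0.2 s.
5. the latch is swung across (value of joint rack above 0.055 m and value of joint latch above 1.35 rad), for 0.2 s.
At the end, for the whole second after the job is handed in: Every brush present sits in a clip place: its grip point within 14 mm along, 6 mm across and -6/+5 mm in height of the place, its handle within 0.12 rad of the place's direction, head to the back; rack slid home beyond 55 mm of 60; latch beyond 1.35 rad (all of step 5 and ((x of brush_a_mid in the frame of clip1 between -0.014 and 0.014 m and y of brush_a_mid in the frame of clip1 between -0.006 and 0.006 m and z of brush_a_mid in the frame of clip1 between -0.006 and 0.005 m and angle between the x axis of brush_a_mid and the x axis of clip1, either way round below 0.12 rad and x of brush_a_head in the frame of clip1 above 0.05 m) or (x of brush_a_mid in the frame of clip2 between -0.014 and 0.014 m and y of brush_a_mid in the frame of clip2 between -0.006 and 0.006 m and z of brush_a_mid in the frame of clip2 between -0.006 and 0.005 m and angle between the x axis of brush_a_mid and the x axis of clip2, either way round below 0.12 rad and x of brush_a_head in the frame of clip2 above 0.05 m) or (x of brush_a_mid in the frame of clip3 between -0.014 and 0.014 m and y of brush_a_mid in the frame of clip3 between -0.006 and 0.006 m and z of brush_a_mid in the frame of clip3 between -0.006 and 0.005 m and angle between the x axis of brush_a_mid and the x axis of clip3, either way round below 0.12 rad and x of brush_a_head in the frame of clip3 above 0.05 m) or (x of brush_a_mid in the frame of clip4 between -0.014 and 0.014 m and y of brush_a_mid in the frame of clip4 between -0.006 and 0.006 m and z of brush_a_mid in the frame of clip4 between -0.006 and 0.005 m and angle between the x axis of brush_a_mid and the x axis of clip4, either way round below 0.12 rad and x of brush_a_head in the frame of clip4 above 0.05 m)) and ((x of brush_b_mid in the frame of clip1 between -0.014 and 0.014 m and y of brush_b_mid in the frame of clip1 between -0.006 and 0.006 m and z of brush_b_mid in the frame of clip1 between -0.006 and 0.005 m and angle between the x axis of brush_b_mid and the x axis of clip1, either way round below 0.12 rad and x of brush_b_head in the frame of clip1 above 0.05 m) or (x of brush_b_mid in the frame of clip2 between -0.014 and 0.014 m and y of brush_b_mid in the frame of clip2 between -0.006 and 0.006 m and z of brush_b_mid in the frame of clip2 between -0.006 and 0.005 m and angle between the x axis of brush_b_mid and the x axis of clip2, either way round below 0.12 rad and x of brush_b_head in the frame of clip2 above 0.05 m) or (x of brush_b_mid in the frame of clip3 between -0.014 and 0.014 m and y of brush_b_mid in the frame of clip3 between -0.006 and 0.006 m and z of brush_b_mid in the frame of clip3 between -0.006 and 0.005 m and angle between the x axis of brush_b_mid and the x axis of clip3, either way round below 0.12 rad and x of brush_b_head in the frame of clip3 above 0.05 m) or (x of brush_b_mid in the frame of clip4 between -0.014 and 0.014 m and y of brush_b_mid in the frame of clip4 between -0.006 and 0.006 m and z of brush_b_mid in the frame of clip4 between -0.006 and 0.005 m and angle between the x axis of brush_b_mid and the x axis of clip4, either way round below 0.12 rad and x of brush_b_head in the frame of clip4 above 0.05 m)) and ((x of brush_c_mid in the frame of clip1 between -0.014 and 0.014 m and y of brush_c_mid in the frame of clip1 between -0.006 and 0.006 m and z of brush_c_mid in the frame of clip1 between -0.006 and 0.005 m and angle between the x axis of brush_c_mid and the x axis of clip1, either way round below 0.12 rad and x of brush_c_head in the frame of clip1 above 0.05 m) or (x of brush_c_mid in the frame of clip2 between -0.014 and 0.014 m and y of brush_c_mid in the frame of clip2 between -0.006 and 0.006 m and z of brush_c_mid in the frame of clip2 between -0.006 and 0.005 m and angle between the x axis of brush_c_mid and the x axis of clip2, either way round below 0.12 rad and x of brush_c_head in the frame of clip2 above 0.05 m) or (x of brush_c_mid in the frame of clip3 between -0.014 and 0.014 m and y of brush_c_mid in the frame of clip3 between -0.006 and 0.006 m and z of brush_c_mid in the frame of clip3 between -0.006 and 0.005 m and angle between the x axis of brush_c_mid and the x axis of clip3, either way round below 0.12 rad and x of brush_c_head in the frame of clip3 above 0.05 m) or (x of brush_c_mid in the frame of clip4 between -0.014 and 0.014 m and y of brush_c_mid in the frame of clip4 between -0.006 and 0.006 m and z of brush_c_mid in the frame of clip4 between -0.006 and 0.005 m and angle between the x axis of brush_c_mid and the x axis of clip4, either way round below 0.12 rad and x of brush_c_head in the frame of clip4 above 0.05 m)) and ((x of brush_d_mid in the frame of clip1 between -0.014 and 0.014 m and y of brush_d_mid in the frame of clip1 between -0.006 and 0.006 m and z of brush_d_mid in the frame of clip1 between -0.006 and 0.005 m and angle between the x axis of brush_d_mid and the x axis of clip1, either way round below 0.12 rad and x of brush_d_head in the frame of clip1 above 0.05 m) or (x of brush_d_mid in the frame of clip2 between -0.014 and 0.014 m and y of brush_d_mid in the frame of clip2 between -0.006 and 0.006 m and z of brush_d_mid in the frame of clip2 between -0.006 and 0.005 m and angle between the x axis of brush_d_mid and the x axis of clip2, either way round below 0.12 rad and x of brush_d_head in the frame of clip2 above 0.05 m) or (x of brush_d_mid in the frame of clip3 between -0.014 and 0.014 m and y of brush_d_mid in the frame of clip3 between -0.006 and 0.006 m and z of brush_d_mid in the frame of clip3 between -0.006 and 0.005 m and angle between the x axis of brush_d_mid and the x axis of clip3, either way round below 0.12 rad and x of brush_d_head in the frame of clip3 above 0.05 m) or (x of brush_d_mid in the frame of clip4 between -0.014 and 0.014 m and y of brush_d_mid in the frame of clip4 between -0.006 and 0.006 m and z of brush_d_mid in the frame of clip4 between -0.006 and 0.005 m and angle between the x axis of brush_d_mid and the x axis of clip4, either way round below 0.12 rad and x of brush_d_head in the frame of clip4 above 0.05 m))); the robot touches nothing.
It fails at once if a bystander moved by more than 25 mm (distance of any of pickle_jar, tumbler, katori, scoop, belan, masala_pot from where it was at the start of the episode above 0.025 m).
It fails at once if the latch is swung (beyond 0.7 rad) while the rack is not home (value of joint latch above 0.7 rad and value of joint rack below 0.05 m).
Of brush_a, brush_b, brush_c, brush_d only 3 to 4 are there at a start; the rules pass over those that are not, and their reading is None.
At some moment in a run one of brush_a, brush_b, brush_c, brush_d may be knocked a few centimetres aside while the robot is not near it.
Once in a run the grip may slacken for a moment while it holds something.
It also fails if it takes over 210 s, if anything falls off the work surface, if the arm or the gripper's body presses on something with over 40 N, if the wrist force passes 120 N, or if a joint passes its speed limit or range.

## Working session

There is one attempt and no reset: what is moved stays moved. The work goes in short steps, Python scripts to look and compute and a tool call to move; the robot and the scene stay as the last step left them, time stands still between calls to the robot, and variables do not carry over. Pictures are saved under pics/ and viewed, at most 14 in all, crops included, and the job is handed in when it is done.

Besides the shell and the picture viewer there is one more tool, called after "Request:" by a JSON object that holds its "api" and its "payload", one argument or row to a line. drive_tool: Moves the arm, as the interface text tells. Its arguments: {"type":"object","properties":{"moves":{"type":"array"},"force":{"type":"number"}},"required":["moves"]}

```bash
ls; mkdir -p pics; cat > h.py <<'E'
import numpy as np, cv2
from plant import manip
def snap(n,f):
    c=manip.capture(n); cv2.imwrite(f,c["frame"][:,:,::-1]); np.savez(f[:-4]+".npz",**{k:np.array(c[k]) for k in c}); return c
def load(f): return np.load(f[:-4]+".npz")
def onz(c,u,v,z):
    R=c["R"];t=c["t"]; d=R.T@np.array([(u-c["cx"])/c["fx"],(v-c["cy"])/c["fy"],1]); o=-R.T@t
    return o+d*(z-o[2])/d[2]
def proj(c,X):
    p=c["R"]@np.array(X)+c["t"]; return (c["fx"]*p[0]/p[2]+c["cx"],c["fy"]*p[1]/p[2]+c["cy"])
def tri(c1,p1,c2,p2):
    P=[np.array([[c["fx"],0,c["cx"]],[0,c["fy"],c["cy"]],[0,0,1]])@np.c_[c["R"],c["t"]] for c in(c1,c2)]
    X=cv2.triangulatePoints(P[0],P[1],np.array(p1,float),np.array(p2,float)); return X[:3,0]/X[3,0]
E
python3 - <<'E'
from h import *
for n in("side","top"):
    c=snap(n,f"pics/{n}0.png"); print(n,c["fx"],c["cx"],c["cy"],np.round(c["R"],3).tolist(),np.round(c["t"],3))
s=manip.read_state(); print(s)
E
```

```text
pics
side 501.47123633141655 320.80515707440514 200.400590637943 [[0.945, -0.328, -0.006], [-0.26, -0.737, -0.624], [0.2, 0.591, -0.782]] [-0.471  0.18   1.634]
top 391.6662869933907 319.89772536768334 197.23224883893224 [[0.006, -1.0, 0.006], [-0.989, -0.007, -0.146], [0.146, -0.005, -0.989]] [-0.019  0.503  1.395]
{'t': 0.1, 'q': array([ 1.15799852e+00,  3.20246121e-01,  1.56555850e+00, -2.81888188e-05,
        1.25737645e+00, -1.99791625e-02]), 'joint_velocities': array([ 0.0007888 , -0.00255238, -0.00266354,  0.00176929, -0.00242947,
       -0.00017288]), 'tau': array([ 2.21611190e-03, -4.16408622e+01, -2.34709454e+01,  4.01288287e-05,
        4.85428231e-03,  9.39666904e-06]), 'ee_pos': array([0.21993468, 0.53082262, 0.23055532]), 'eef_rot': array([-1.57427888e-04,  1.95144622e-01,  9.80774156e-01, -7.78565325e-04]), 'contact_force': array([ 0.17573273, -0.31320792,  0.42913857]), 'wrist_torque': array([-0.00432565,  0.01545671,  0.00691198]), 'finger_force': 0.0, 'gripper_width': 0.0852690245020171}
```

View pics/top0.png

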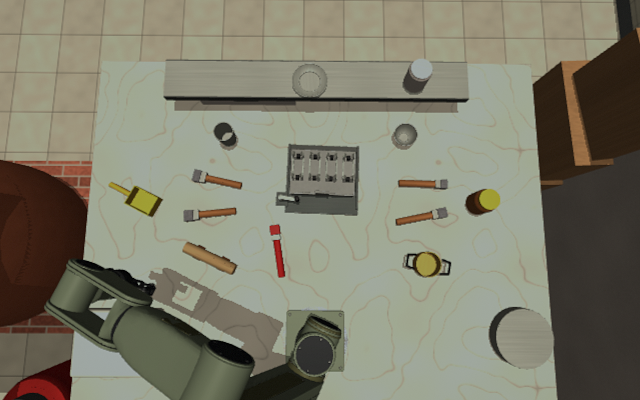

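View pics/side0.png

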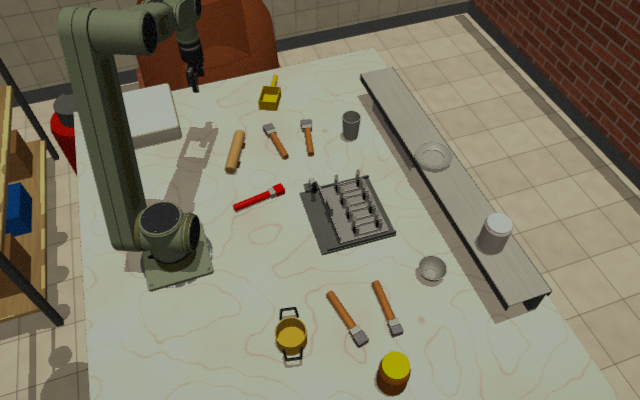

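The top view shows four brown-handled brushes: left at (217,180) and (210,214), right at (423,184) and (421,216). The red look-alike is at (277,250) and will be left alone. The rack is at (322,178) with the latch knob near (284,198). I'll enlarge these to confirm.

```bash
python3 - <<'E'
from h import *
t=cv2.imread("pics/top0.png");s=cv2.imread("pics/side0.png")
def crop(i,x,y,w,h,k): return cv2.resize(i[y:y+h,x:x+w],None,fx=k,fy=k,interpolation=cv2.INTER_CUBIC)
a=crop(t,270,135,100,90,4);b=crop(s,290,155,120,108,10/3)
c=crop(t,180,160,70,70,4);d=crop(t,390,170,70,60,4)
e=crop(s,255,110,70,60,4); f=crop(s,320,270,90,80,10/3)
def pad(i): 
    o=np.zeros((360,400,3),np.uint8); o[:i.shape[0],:i.shape[1]]=i;return o
cv2.imwrite("pics/rk.png",np.hstack([pad(a),pad(b)]))
z=np.zeros((280,800,3),np.uint8); z[:280,:280]=c; z[:240,300:580]=d
z2=np.zeros((280,800,3),np.uint8); z2[:240,:280]=e; z2[:266,300:600]=f
cv2.imwrite("pics/br.png",np.vstack([z,z2]))
E
```

```text
Traceback (most recent call last):
ValueError: could not broadcast input array from shape (267,300,3) into shape (266,300,3)
```

View pics/rk.png

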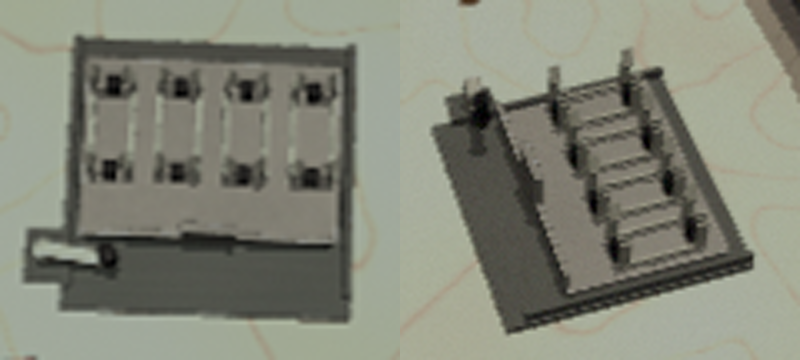

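The crop shows the knob top at top (297,199) / side (314,183), the tab at top (322,194) / side (330,207), and the four clip places in a row. The base's near edge runs from top (285,211) to (357,214), so the rack has a slight yaw. Next I'll measure the brushes with image code.

```bash
cat > br.py <<'E'
from h import *
def brushes(f):
    """handle blobs: list of (butt px, head px)"""
    i=cv2.imread(f);hsv=cv2.cvtColor(i,cv2.COLOR_BGR2HSV)
    m=cv2.inRange(hsv,(6,110,50),(17,255,255)); m=cv2.morphologyEx(m,cv2.MORPH_CLOSE,np.ones((3,3)))
    n,l,st,ce=cv2.connectedComponentsWithStats(m); out=[]
    for k in range(1,n):
        if 100<st[k,4]<900:
            (c,(w,h),a)=cv2.minAreaRect(np.argwhere(l==k)[:,::-1].astype(np.float32))
            a=np.radians(a if w>h else a+90); L=max(w,h); d=np.array([np.cos(a),np.sin(a)])
            out.append((np.round(c,1),round(L,1),round(min(w,h),1),d))
    return out
E
python3 - <<'E'
from br import *
ct=load("pics/top0.png");cs=load("pics/side0.png")
for n,c in(("top",ct),("side",cs)):
    print(n)
    for (p,L,W,d) in brushes(f"pics/{n}0.png"):
        e1=onz(c,*(p-d*L/2),.013);e2=onz(c,*(p+d*L/2),.013); print(p,L,W,np.round(e1[:2],4),np.round(e2[:2],4),"len",np.round(np.linalg.norm(e1-e2),3),"yaw",np.round(np.degrees(np.arctan2(*(e2-e1)[1::-1])),1))
print("knob",tri(ct,(297,199),cs,(314.3,182.6)), onz(ct,297,199,.094))
print("tab",tri(ct,(322,194.5),cs,(330,207)), onz(ct,322,194.5,.088))
q=lambda u,v:(u/4+270,v/4+135)
r=[(112,85),(180,85),(247,90),(315,92)];fr=[(108,168),(178,172),(243,175),(312,178)]
for a in r+fr: print(np.round(onz(ct,*q(*a),.045)[:2],4))
print("base",[np.round(onz(ct,*q(*a),.01)[:2],3).tolist() for a in((78,38),(352,48),(350,320),(60,310))])
t=cv2.imread("pics/top0.png");s=cv2.imread("pics/side0.png")
def crop(i,x,y,w,h): return cv2.resize(i[y:y+h,x:x+w],(280,280),interpolation=cv2.INTER_CUBIC)
cv2.imwrite("pics/br.png",np.vstack([np.hstack([crop(t,180,160,70,70),crop(t,390,165,70,70)]),np.hstack([crop(s,255,105,70,70),crop(s,325,275,80,80)])]))
E
```

```text
top
[223.1 181.5] 36.4 6.1 [0.5784 0.4132] [0.5493 0.2795] len 0.137 yaw -102.3
[551.5 183.2] 21.6 8.0 [ 0.5693 -0.9245] [ 0.5624 -0.8429] len 0.082 yaw 94.8
[416.5 183. ] 35.0 6.0 [ 0.5636 -0.4424] [ 0.5627 -0.3112] len 0.131 yaw 90.4
[480.8 202.3] 22.3 12.2 [ 0.53  -0.599] [ 0.4539 -0.629 ] len 0.082 yaw -158.5
[217.  212.3] 36.7 6.2 [0.4553 0.2969] [0.4409 0.4308] len 0.135 yaw 96.1
[413.9 218.1] 36.7 6.5 [ 0.4442 -0.4303] [ 0.4183 -0.2962] len 0.137 yaw 100.9
[209.4 257.2] 54.7 13.1 [0.3263 0.4759] [0.2424 0.2932] len 0.201 yaw -114.7
[ 36.6 320.7] 73.1 23.6 [0.0597 1.1132] [0.0575 0.8552] len 0.258 yaw -90.5
side
[308.5 141.5] 27.7 6.2 [0.5849 0.4175] [0.5509 0.2704] len 0.151 yaw -103.0
[278.7 145.4] 29.2 6.3 [0.4442 0.4365] [0.4611 0.2874] len 0.15 yaw -83.5
[ 15.2 252.1] 68.2 22.3 [-0.5628  0.3164] [-0.4247  0.0506] len 0.299 yaw -62.6
[  4.3 287.8] 32.5 20.5 [-0.5547  0.1054] [-0.4839 -0.004 ] len 0.13 yaw -57.1
[382.8 300. ] 41.9 8.0 [ 0.569  -0.3059] [ 0.5655 -0.4405] len 0.135 yaw -91.5
[340.2 309.2] 42.7 8.3 [ 0.421  -0.2935] [ 0.4485 -0.425 ] len 0.134 yaw -78.2
[390.5 381.1] 31.7 27.3 [ 0.4564 -0.5794] [ 0.5218 -0.6318] len 0.084 yaw -38.7
knob [0.49399105 0.06361635 0.10235679] [0.48809841 0.06507262 0.094     ]
tab [ 0.51798731 -0.02411858  0.06412334] [ 0.50557466 -0.02252906  0.088     ]
[0.6545 0.0663]
[0.6549 0.0036]
[ 0.6507 -0.0583]
[ 0.6492 -0.121 ]
[0.5765 0.0689]
[0.5732 0.0048]
[ 0.5708 -0.0547]
[ 0.5684 -0.1179]
base [[0.709, 0.101], [0.701, -0.159], [0.442, -0.155], [0.449, 0.113]]
```

View pics/br.png

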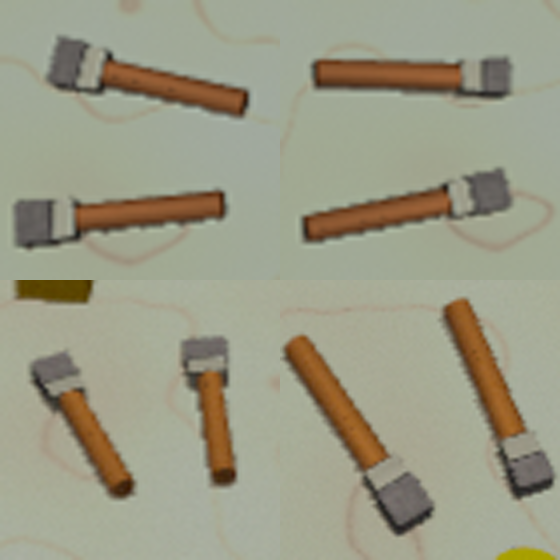

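There are four brown wooden brushes: L1 (head left), L2, R1 and R2. All match the description, and the red one is excluded. Next is the latch, for which I'll add a helper that converts targets into tool-axis shifts.

```bash
cat > go.py <<'E'
import sys,numpy as np
from plant import manip
from scipy.spatial.transform import Rotation as Ro
def pose():
    s=manip.read_state(); w,x,y,z=s["eef_rot"]; return s,np.array(s["ee_pos"]),Ro.from_quat([x,y,z,w]).as_matrix()
def go(X,yaw=None):
    s,p,R=pose(); sp=0; a=np.degrees(np.arctan2(R[1,1],R[0,1]))
    if yaw is not None: sp=(a-yaw+180)%360-180; R=R@Ro.from_euler("z",sp,degrees=True).as_matrix()
    print("now",p.round(4),"yaw",a.round(1),"tilt",np.degrees(np.arccos(-R[2,2])).round(2),"q6",s["q"][5].round(2),"F",np.round(s["contact_force"],1),"w",round(s["gripper_width"],4),"t",s["t"])
    print("spin",round(sp,1),"then shift cm",np.round(R.T@(np.array(X)-p)*100,2),"(n rows>=%d)"%np.ceil(np.abs(R.T@(np.array(X)-p)).max()/.0625))
if __name__=="__main__":
    v=list(map(float,sys.argv[1:])); go(v[:3],v[3] if len(v)>3 else None)
E
python3 go.py .49 .064 .15 -2
```

```text
now [0.2199 0.5308 0.2306] yaw 67.5 tilt 0.09 q6 -0.02 F [ 0.2 -0.3  0.4] w 0.0853 t 0.1
spin 69.5 then shift cm [-45.7   28.62   8.11] (n rows>=8)
```

Request:
{"api": "drive_tool", "payload": {
  "moves": [
    {"spin": 10,"fingers": 0.45},
    {"spin": 10},
    {"spin": 10},
    {"spin": 10},
    {"spin": 10},
    {"spin": 10},
    {"spin": 9.5}
  ],
  "force": 60
}}

```text
validation failed for argument at $.mo...
```

Request:
{"api": "drive_tool", "payload": {
  "moves": [
    {"x": -4.6,"y": 2.9},
    {"x": -4.6,"y": 2.9},
    {"x": -4.6,"y": 2.9},
    {"x": -4.6,"y": 2.9},
    {"x": -4.6,"y": 2.9},
    {"x": -4.6,"y": 2.9},
    {"x": -4.6,"y": 2.9},
    {"x": -4.6,"y": 2.9},
    {"x": -4.6,"y": 2.9},
    {"x": -4.3,"y": 2.5}
  ]
}}

```text
validation failed for argument at $.mo...
```

```bash
python3 go.py .49 .064 .06 -2; python3 - <<'E'
from h import *
t=snap("top","pics/top1.png");s=snap("side","pics/side1.png")
def crop(i,x,y,w,h,k): return cv2.resize(i[y:y+h,x:x+w,::-1],None,fx=k,fy=k,interpolation=cv2.INTER_CUBIC)
cv2.imwrite("pics/k1.png",np.hstack([crop(t["frame"],260,150,80,80,5),crop(s["frame"],280,130,80,80,5)]))
E
```

```text
now [0.2199 0.5308 0.2306] yaw 67.5 tilt 0.09 q6 -0.02 F [ 0.2 -0.3  0.4] w 0.0853 t 0.1
spin 69.5 then shift cm [-45.69  28.63  17.11] (n rows>=8)
```

View pics/k1.png

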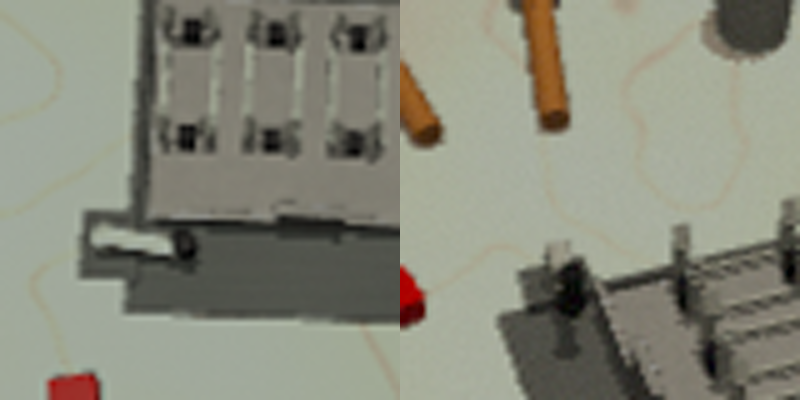

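The move was refused, probably because each row needs all its fields, so the picture shows the scene unmoved. The knob is again at top (297,199) / side (314,182).

Request:
{"api": "drive_tool", "payload": {
  "moves": [
    {"x": 0,"y": 0,"z": 0,"spin": 10,"fingers": 0.45},
    {"x": 0,"y": 0,"z": 0,"spin": 10,"fingers": 0.45},
    {"x": 0,"y": 0,"z": 0,"spin": 10,"fingers": 0.45},
    {"x": 0,"y": 0,"z": 0,"spin": 10,"fingers": 0.45},
    {"x": 0,"y": 0,"z": 0,"spin": 10,"fingers": 0.45},
    {"x": 0,"y": 0,"z": 0,"spin": 10,"fingers": 0.45},
    {"x": 0,"y": 0,"z": 0,"spin": 9.5,"fingers": 0.45}
  ],
  "force": 60
}}

```text
t: 1.08
ee_pos: [0.22, 0.5311, 0.2311]
eef_rot: [0.0, 0.721, 0.693, -0.0]
contact_force: [0.4, 0.8, 1.8]
gripper_width: 0.0387
finger_force: 0.0
```

Request:
{"api": "drive_tool", "payload": {
  "moves": [
    {"x": -4.6,"y": 2.9,"z": 0,"spin": 0,"fingers": 0.45},
    {"x": -4.6,"y": 2.9,"z": 0,"spin": 0,"fingers": 0.45},
    {"x": -4.6,"y": 2.9,"z": 0,"spin": 0,"fingers": 0.45},
    {"x": -4.6,"y": 2.9,"z": 0,"spin": 0,"fingers": 0.45},
    {"x": -4.6,"y": 2.9,"z": 0,"spin": 0,"fingers": 0.45},
    {"x": -4.6,"y": 2.9,"z": 0,"spin": 0,"fingers": 0.45},
    {"x": -4.6,"y": 2.9,"z": 0,"spin": 0,"fingers": 0.45},
    {"x": -4.6,"y": 2.9,"z": 0,"spin": 0,"fingers": 0.45},
    {"x": -4.6,"y": 2.9,"z": 0,"spin": 0,"fingers": 0.45},
    {"x": -4.3,"y": 2.5,"z": 0,"spin": 0,"fingers": 0.45}
  ]
}}

```text
t: 2.33
ee_pos: [0.4906, 0.0627, 0.2312]
eef_rot: [-0.0, 0.72, 0.694, 0.0]
contact_force: [-0.1, 0.8, 0.2]
gripper_width: 0.0387
finger_force: 0.0
```

```bash
python3 go.py .49 .064 .06 -2
```

```text
now [0.4906 0.0627 0.2312] yaw -2.0 tilt 0.02 q6 0.14 F [-0.1  0.8  0.2] w 0.0387 t 2.325
spin -0.0 then shift cm [ 0.12 -0.07 17.12] (n rows>=3)
```

Request:
{"api": "drive_tool", "payload": {
  "moves": [
    {"x": 0.1,"y": 0,"z": 5.5,"spin": 0,"fingers": 0.45},
    {"x": 0,"y": 0,"z": 5,"spin": 0,"fingers": 0.45},
    {"x": 0,"y": 0,"z": 2,"spin": 0,"fingers": 0.45},
    {"x": 0,"y": 0,"z": 2,"spin": 0,"fingers": 0.45},
    {"x": 0,"y": 0,"z": 2,"spin": 0,"fingers": 0.45},
    {"x": 0,"y": 0,"z": 0,"spin": 0,"fingers": 0.45}
  ]
}}

```text
t: 3.08
ee_pos: [0.4888, 0.0654, 0.0651]
eef_rot: [-0.001, 0.719, 0.695, -0.001]
contact_force: [-0.1, -0.2, 0.3]
gripper_width: 0.0387
finger_force: 0.0
```

Request:
{"api": "drive_tool", "payload": {
  "moves": [
    {"x": 0,"y": -0.95,"z": 0,"spin": 9,"fingers": 0.45},
    {"x": 0,"y": -0.95,"z": 0,"spin": 9,"fingers": 0.45},
    {"x": 0,"y": -0.95,"z": 0,"spin": 9,"fingers": 0.45},
    {"x": 0,"y": -0.95,"z": 0,"spin": 9,"fingers": 0.45},
    {"x": 0,"y": -0.95,"z": 0,"spin": 9,"fingers": 0.45},
    {"x": 0,"y": 0,"z": 0,"spin": 0,"fingers": 0.45}
  ]
}}

```text
t: 3.82
ee_pos: [0.4467, 0.0816, 0.0672]
eef_rot: [0.0, 0.93, 0.368, 0.001]
contact_force: [0.1, -0.4, 0.0]
gripper_width: 0.0389
finger_force: 0.0
```

```bash
python3 go.py .43 .127 .065 -92; python3 - <<'E'
from h import *
t=snap("top","pics/top2.png");s=snap("side","pics/side2.png")
def crop(i,x,y,w,h,k): return cv2.resize(i[y:y+h,x:x+w,::-1],None,fx=k,fy=k,interpolation=cv2.INTER_CUBIC)
cv2.imwrite("pics/k2.png",np.hstack([crop(t["frame"],240,140,100,100,4),crop(s["frame"],260,120,100,100,4)]))
E
```

```text
now [0.4467 0.0816 0.0672] yaw -46.9 tilt 0.09 q6 0.97 F [ 0.1 -0.4  0. ] w 0.0389 t 3.825
spin 45.1 then shift cm [-1.83 -4.48  0.22] (n rows>=1)
```

View pics/k2.png

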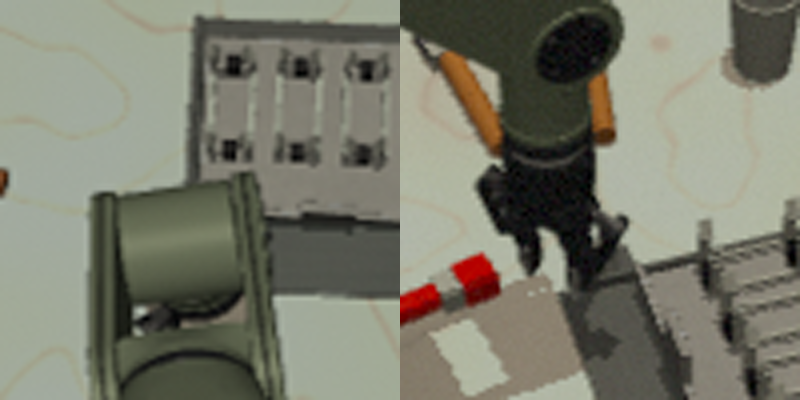

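The arm covers the knob in the top view, while the side view shows the fingers around it near (400,190) and the knob no longer at its start place. I'll continue the arc, going a little further to take up the play.

Request:
{"api": "drive_tool", "payload": {
  "moves": [
    {"x": 0,"y": -0.95,"z": 0,"spin": 9,"fingers": 0.45},
    {"x": 0,"y": -0.95,"z": 0,"spin": 9,"fingers": 0.45},
    {"x": 0,"y": -0.95,"z": 0,"spin": 9,"fingers": 0.45},
    {"x": 0,"y": -0.95,"z": 0,"spin": 9,"fingers": 0.45},
    {"x": 0,"y": -0.95,"z": 0,"spin": 9,"fingers": 0.45},
    {"x": 0,"y": -0.6,"z": 0,"spin": 5,"fingers": 0.45},
    {"x": 0,"y": 0,"z": 0,"spin": 0,"fingers": 0.45}
  ]
}}

```text
t: 4.8
ee_pos: [0.4275, 0.1295, 0.0665]
eef_rot: [-0.0, 0.998, -0.06, 0.0]
contact_force: [0.2, 0.3, 0.5]
gripper_width: 0.0382
finger_force: 0.0
```

Request:
{"api": "drive_tool", "payload": {
  "moves": [
    {"x": 0,"y": -0.3,"z": 0,"spin": 0,"fingers": 0.45},
    {"x": 0,"y": -0.2,"z": 0,"spin": 0,"fingers": 0.45},
    {"x": 0,"y": 0,"z": 0,"spin": 0,"fingers": 0.45}
  ]
}}

```text
t: 5.18
ee_pos: [0.4277, 0.1343, 0.0663]
eef_rot: [-0.0, 0.998, -0.061, 0.0]
contact_force: [1.0, -0.5, -0.3]
gripper_width: 0.0385
finger_force: 0.0
```

Request:
{"api": "drive_tool", "payload": {
  "moves": [
    {"x": 0,"y": 0,"z": -6,"spin": 0,"fingers": 0.45},
    {"x": 0,"y": 0,"z": -6,"spin": 0,"fingers": 0.45},
    {"x": 0,"y": 0,"z": 0,"spin": -10.5,"fingers": 0.45},
    {"x": 0,"y": 0,"z": 0,"spin": -10.5,"fingers": 0.45},
    {"x": 0,"y": 0,"z": 0,"spin": -10.5,"fingers": 0.45},
    {"x": 0,"y": 0,"z": 0,"spin": -10.5,"fingers": 0.45},
    {"x": 0,"y": 0,"z": 0,"spin": -10.5,"fingers": 0.45},
    {"x": 0,"y": 0,"z": 0,"spin": -10.5,"fingers": 0.45},
    {"x": 0,"y": 0,"z": 0,"spin": -10.5,"fingers": 0.45},
    {"x": 0,"y": 0,"z": 0,"spin": -10.5,"fingers": 0.45}
  ]
}}

```text
t: 6.42
ee_pos: [0.4275, 0.1341, 0.1862]
eef_rot: [-0.0, 0.781, 0.625, -0.0]
contact_force: [0.9, 0.5, 0.4]
gripper_width: 0.0383
finger_force: 0.0
```

```bash
python3 go.py .508 -.023 .18 -2; python3 - <<'E'
from h import *
s=snap("side","pics/side3.png")
def crop(i,x,y,w,h,k): return cv2.resize(i[y:y+h,x:x+w,::-1],None,fx=k,fy=k,interpolation=cv2.INTER_CUBIC)
cv2.imwrite("pics/k3.png",crop(s["frame"],240,120,160,140,4))
E
```

```text
now [0.4275 0.1341 0.1862] yaw -12.6 tilt 0.01 q6 0.5 F [0.9 0.5 0.4] w 0.0383 t 6.425
spin -10.6 then shift cm [-15.42   8.59   0.62] (n rows>=3)
```

View pics/k3.png

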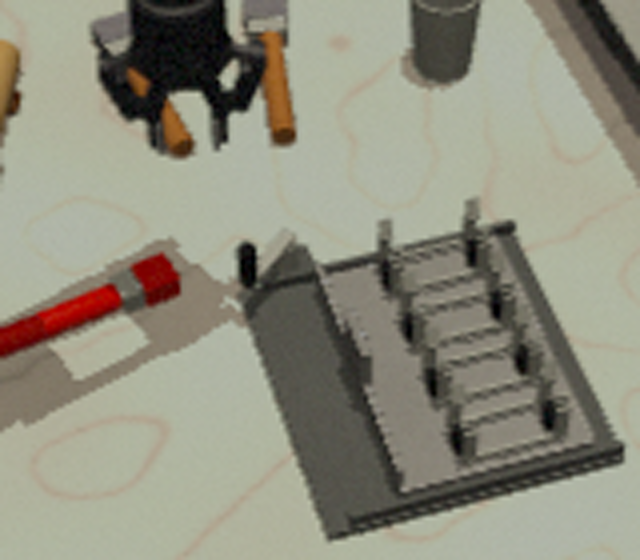

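The side crop shows the knob at (302,182) with its bar pointing towards the robot from its pivot near (312,179). I'll work out the latch angle numerically.

```bash
python3 - <<'E'
from h import *
c=load("pics/side3.png")
k=onz(c,301.8,181.5,.094);p=onz(c,312.5,179.5,.05);print(k,p, proj(c,[.428,.127,.094]),proj(c,[.49,.125,.05]))
print([proj(c,X) for X in([.512,-.022,.088],[.506,-.022,.088])])
E
```

```text
[0.46201283 0.08907515 0.094     ] [0.51058245 0.1219936  0.05      ] (np.float64(288.98551892105013), np.float64(176.09872600882295)) (np.float64(306.69012660013925), np.float64(180.36098283882603))
[(np.float64(326.5800411739364), np.float64(202.93724028705972)), (np.float64(324.86515043693197), np.float64(203.41190314452052))]
```

Request:
{"api": "drive_tool", "payload": {
  "moves": [
    {"x": 0,"y": 0,"z": 0,"spin": -10.6,"fingers": 0.5},
    {"x": -5.1,"y": 2.9,"z": 0,"spin": 0,"fingers": 0.5},
    {"x": -5.1,"y": 2.9,"z": 0,"spin": 0,"fingers": 0.5},
    {"x": -5.1,"y": 2.8,"z": 0,"spin": 0,"fingers": 0.5},
    {"x": 0,"y": 0,"z": 0,"spin": 0,"fingers": 0.5}
  ]
}}

```text
t: 7.1
ee_pos: [0.5085, -0.0253, 0.186]
eef_rot: [0.0, 0.724, 0.69, -0.0]
contact_force: [0.2, 0.6, -1.1]
gripper_width: 0.0427
finger_force: 0.0
```

```bash
python3 - <<'E'
from h import *
c=load("pics/side0.png"); print(onz(c,314.3,182.6,.094), proj(c,[.489,.0645,.094]))
t=snap("top","pics/top4.png");s=snap("side","pics/side4.png")
def crop(i,x,y,w,h,k): return cv2.resize(i[y:y+h,x:x+w,::-1],None,fx=k,fy=k,interpolation=cv2.INTER_CUBIC)
cv2.imwrite("pics/k4.png",np.hstack([crop(t["frame"],250,140,100,100,4),crop(s["frame"],270,140,100,100,4)]))
E
```

```text
[0.50053028 0.07026446 0.094     ] (np.float64(311.6171724896755), np.float64(184.6820346478874))
```

View pics/k4.png

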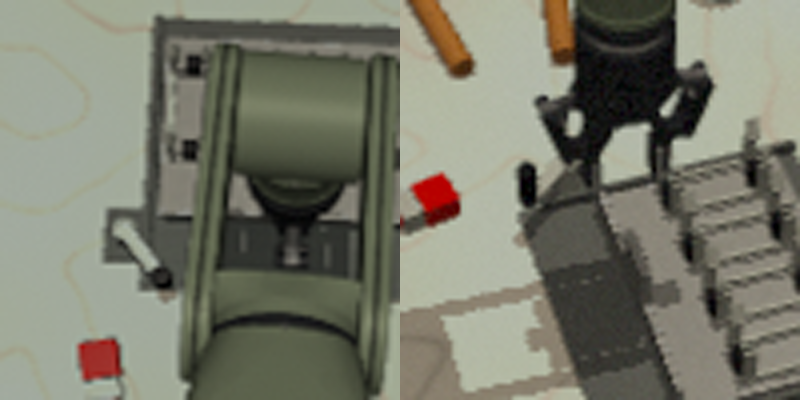

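The latch is only half open: the knob is at top (291,209) and the pivot near (280,197). The fork slipped off, so I'll recompute the circle.

```bash
python3 - <<'E'
from h import *
c=load("pics/top4.png"); k1=onz(c,297,199,.094)[:2];k2=onz(c,290.7,209.2,.094)[:2]
m=(k1+k2)/2;d=k2-k1;L=np.linalg.norm(d);n=np.array([-d[1],d[0]])/L
for s in(1,-1): print(k1,k2,"pivot",m+s*n*np.sqrt(.06**2-L*L/4), L)
print(onz(c,280,197,.05))
E
python3 go.py .44 .085 .18 -47
```

```text
[0.48809841 0.06507262] [0.4519842  0.08654151] pivot [0.441322   0.02749646] 0.04201367837065851
[0.48809841 0.06507262] [0.4519842  0.08654151] pivot [0.49876061 0.12411766] 0.04201367837065851
[0.50128057 0.1290837  0.05      ]
now [ 0.5068 -0.0224  0.1859] yaw -2.6 tilt 0.08 q6 -0.02 F [ 0.8 -0.1  0.2] w 0.043 t 7.2
spin 44.4 then shift cm [  2.44 -12.41   0.61] (n rows>=2)
```

Request:
{"api": "drive_tool", "payload": {
  "moves": [
    {"x": 0,"y": 0,"z": 0,"spin": 9.6,"fingers": 0.38},
    {"x": 0,"y": 0,"z": 0,"spin": 9.6,"fingers": 0.38},
    {"x": 0,"y": 0,"z": 0,"spin": 9.6,"fingers": 0.38},
    {"x": 0,"y": 0,"z": 0,"spin": 9.6,"fingers": 0.38},
    {"x": 0,"y": 0,"z": 0,"spin": 9.6,"fingers": 0.38}
  ]
}}

```text
t: 7.82
ee_pos: [0.5063, -0.0205, 0.1863]
eef_rot: [-0.0, 0.942, 0.337, -0.0]
contact_force: [0.5, 0.1, 0.8]
gripper_width: 0.0327
finger_force: 0.0
```

```bash
python3 go.py .452 .0865 .12 -50.6
```

```text
now [ 0.5063 -0.0205  0.1863] yaw -50.6 tilt 0.04 q6 0.82 F [0.5 0.1 0.8] w 0.0327 t 7.825
spin -0.0 then shift cm [  2.6  -11.71   6.64] (n rows>=2)
```

Request:
{"api": "drive_tool", "payload": {
  "moves": [
    {"x": 1.3,"y": -5.85,"z": 0,"spin": 0,"fingers": 0.38},
    {"x": 1.3,"y": -5.85,"z": 0,"spin": 0,"fingers": 0.38},
    {"x": 0,"y": 0,"z": 6,"spin": 0,"fingers": 0.38},
    {"x": 0,"y": 0,"z": 2,"spin": 0,"fingers": 0.38},
    {"x": 0,"y": 0,"z": 2,"spin": 0,"fingers": 0.38},
    {"x": 0,"y": 0,"z": 2,"spin": 0,"fingers": 0.38},
    {"x": 0,"y": 0,"z": 0,"spin": 0,"fingers": 0.38}
  ]
}}

```text
t: 8.7
ee_pos: [0.4506, 0.0855, 0.0654]
eef_rot: [-0.0, 0.941, 0.339, -0.002]
contact_force: [-0.1, -1.0, 1.6]
gripper_width: 0.0326
finger_force: 0.0
```

Request:
{"api": "drive_tool", "payload": {
  "moves": [
    {"x": 0.06,"y": -0.86,"z": 0,"spin": 8.2,"fingers": 0.38},
    {"x": 0.06,"y": -0.86,"z": 0,"spin": 8.2,"fingers": 0.38},
    {"x": 0.06,"y": -0.86,"z": 0,"spin": 8.2,"fingers": 0.38},
    {"x": 0.06,"y": -0.86,"z": 0,"spin": 8.2,"fingers": 0.38},
    {"x": 0.06,"y": -0.86,"z": 0,"spin": 8.2,"fingers": 0.38},
    {"x": 0.03,"y": -0.5,"z": 0,"spin": 4,"fingers": 0.38},
    {"x": 0,"y": -0.4,"z": 0,"spin": 0,"fingers": 0.38},
    {"x": 0,"y": 0,"z": 0,"spin": 0,"fingers": 0.38}
  ]
}}

```text
t: 9.7
ee_pos: [0.4397, 0.1341, 0.0669]
eef_rot: [-0.0, 0.999, -0.046, 0.001]
contact_force: [-0.8, -0.5, 0.3]
gripper_width: 0.0323
finger_force: 0.0
```

```bash
python3 go.py .44 .127 .065 -92
```

```text
now [0.4397 0.1341 0.0669] yaw -95.3 tilt 0.09 q6 1.93 F [-0.8 -0.5  0.3] w 0.0323 t 9.7
spin -3.3 then shift cm [0.05 0.7  0.19] (n rows>=1)
```

Request:
{"api": "drive_tool", "payload": {
  "moves": [
    {"x": 0,"y": 0,"z": -6,"spin": 0,"fingers": 0.38},
    {"x": 0,"y": 0,"z": -6,"spin": 0,"fingers": 0.38},
    {"x": 0,"y": 0,"z": 0,"spin": -10.5,"fingers": 0.5},
    {"x": 0,"y": 0,"z": 0,"spin": -10.5,"fingers": 0.5},
    {"x": 0,"y": 0,"z": 0,"spin": -10.5,"fingers": 0.5},
    {"x": 0,"y": 0,"z": 0,"spin": -10.5,"fingers": 0.5},
    {"x": 0,"y": 0,"z": 0,"spin": -10.5,"fingers": 0.5},
    {"x": 0,"y": 0,"z": 0,"spin": -10.5,"fingers": 0.5},
    {"x": 0,"y": 0,"z": 0,"spin": -10.5,"fingers": 0.5},
    {"x": 0,"y": 0,"z": 0,"spin": -10.5,"fingers": 0.5}
  ]
}}

```text
t: 10.95
ee_pos: [0.4396, 0.1335, 0.1866]
eef_rot: [0.0, 0.772, 0.636, 0.0]
contact_force: [-0.1, 0.3, -0.1]
gripper_width: 0.0425
finger_force: 0.0
```

Request:
{"api": "drive_tool", "payload": {
  "moves": [
    {"x": 0,"y": 0,"z": 0,"spin": -9.3,"fingers": 0.5},
    {"x": -5.1,"y": 2.5,"z": 0,"spin": 0,"fingers": 0.5},
    {"x": -5.1,"y": 2.5,"z": 0,"spin": 0,"fingers": 0.5},
    {"x": -5.1,"y": 2.5,"z": 0,"spin": 0,"fingers": 0.5},
    {"x": 0,"y": 0,"z": 0,"spin": 0,"fingers": 0.5}
  ]
}}

```text
t: 11.58
ee_pos: [0.5103, -0.0252, 0.1864]
eef_rot: [0.001, 0.722, 0.692, 0.0]
contact_force: [-1.1, 0.3, -0.6]
gripper_width: 0.0426
finger_force: 0.0
```

```bash
python3 go.py .507 -.024 .18 -2; python3 - <<'E'
from h import *
t=snap("top","pics/top5.png");s=snap("side","pics/side5.png")
def crop(i,x,y,w,h,k): return cv2.resize(i[y:y+h,x:x+w,::-1],None,fx=k,fy=k,interpolation=cv2.INTER_CUBIC)
cv2.imwrite("pics/k5.png",np.hstack([crop(t["frame"],250,140,100,100,4),crop(s["frame"],270,140,100,100,4)]))
E
```

```text
now [ 0.5103 -0.0252  0.1864] yaw -2.4 tilt 0.09 q6 -0.03 F [-1.1  0.3 -0.6] w 0.0426 t 11.575
spin -0.4 then shift cm [ 0.11 -0.34  0.64] (n rows>=1)
```

View pics/k5.png

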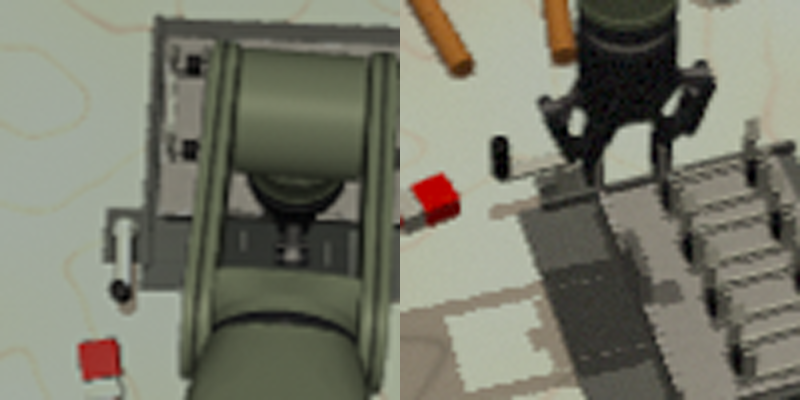

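The latch is fully open, with the bar pointing towards the robot and the knob at top (280,213). Next I'll pinch the tab and pull.

Request:
{"api": "drive_tool", "payload": {
  "moves": [
    {"x": 0,"y": -0.3,"z": 5,"spin": 0,"fingers": 0.5},
    {"x": 0,"y": 0,"z": 3,"spin": 0,"fingers": 0.5},
    {"x": 0,"y": 0,"z": 2,"spin": 0,"fingers": 0.5},
    {"x": 0,"y": 0,"z": 2,"spin": 0,"fingers": 0.5},
    {"x": 0,"y": 0,"z": 0,"spin": 0,"fingers": 0.5},
    {"x": 0,"y": 0,"z": 0,"spin": 0,"fingers": 0},
    {"x": 0,"y": 0,"z": 0,"spin": 0,"fingers": 0},
    {"x": 0,"y": 0,"z": 0,"spin": 0,"fingers": 0},
    {"x": 0,"y": 0,"z": 0,"spin": 0,"fingers": 0}
  ],
  "force": 60
}}

```text
t: 12.8
ee_pos: [0.5077, -0.0214, 0.0681]
eef_rot: [0.001, 0.72, 0.694, 0.002]
contact_force: [3.5, 4.8, 5.5]
gripper_width: 0.0089
finger_force: 60.0
```

Request:
{"api": "drive_tool", "payload": {
  "moves": [
    {"x": 0,"y": -1,"z": 0,"spin": 0,"fingers": 0},
    {"x": 0,"y": -1,"z": 0,"spin": 0,"fingers": 0},
    {"x": 0,"y": -1,"z": 0,"spin": 0,"fingers": 0},
    {"x": 0,"y": -1,"z": 0,"spin": 0,"fingers": 0},
    {"x": 0,"y": -1,"z": 0,"spin": 0,"fingers": 0},
    {"x": 0,"y": -0.8,"z": 0,"spin": 0,"fingers": 0},
    {"x": 0,"y": 0,"z": 0,"spin": 0,"fingers": 0}
  ]
}}

```text
t: 13.68
ee_pos: [0.4617, -0.0199, 0.0682]
eef_rot: [0.011, 0.72, 0.694, 0.011]
contact_force: [31.9, 4.2, -24.8]
gripper_width: 0.0086
finger_force: 60.0
```

Request:
{"api": "drive_tool", "payload": {
  "moves": [
    {"x": 0,"y": -0.4,"z": 0,"spin": 0,"fingers": 0},
    {"x": 0,"y": 0,"z": 0,"spin": 0,"fingers": 0},
    {"x": 0,"y": 0,"z": 0,"spin": 0,"fingers": 0}
  ]
}}

```text
t: 14.05
ee_pos: [0.4617, -0.0199, 0.0683]
eef_rot: [0.013, 0.72, 0.693, 0.013]
contact_force: [41.9, 5.3, -33.7]
gripper_width: 0.0087
finger_force: 61.0
```

Request:
{"api": "drive_tool", "payload": {
  "moves": [
    {"x": 0,"y": 1.1,"z": 0,"spin": 0,"fingers": 0},
    {"x": 0,"y": 0,"z": 0,"spin": 0,"fingers": 0}
  ]
}}

```text
t: 14.3
ee_pos: [0.4616, -0.0199, 0.0681]
eef_rot: [0.004, 0.72, 0.694, 0.005]
contact_force: [13.9, 4.4, -3.6]
gripper_width: 0.0085
finger_force: 61.5
```

Request:
{"api": "drive_tool", "payload": {
  "moves": [
    {"x": 0,"y": 0,"z": 0,"spin": 0,"fingers": 0.5},
    {"x": 0,"y": 0,"z": 0,"spin": 0,"fingers": 0.5},
    {"x": 0,"y": 0,"z": 0,"spin": 0,"fingers": 0.5},
    {"x": 0,"y": 0,"z": -4,"spin": 0,"fingers": 0.5},
    {"x": 0,"y": 0,"z": -6,"spin": 0,"fingers": 0.5},
    {"x": 0,"y": 0,"z": -4,"spin": 0,"fingers": 0.5},
    {"x": 2.5,"y": 4,"z": 0,"spin": 0,"fingers": 0.5},
    {"x": 5,"y": 4,"z": 0,"spin": 0,"fingers": 0.5},
    {"x": 6,"y": 0,"z": 0,"spin": 0,"fingers": 0.5},
    {"x": 6,"y": 0,"z": 0,"spin": 0,"fingers": 0.5}
  ]
}}

```text
t: 15.55
ee_pos: [0.5408, 0.1718, 0.2059]
eef_rot: [-0.0, 0.72, 0.694, -0.001]
contact_force: [0.0, -0.3, 0.2]
gripper_width: 0.0428
finger_force: 0.0
```

```bash
python3 go.py .507 -.024 .18 -2; python3 - <<'E'
from h import *
t=snap("top","pics/top6.png");s=snap("side","pics/side6.png")
def crop(i,x,y,w,h,k): return cv2.resize(i[y:y+h,x:x+w,::-1],None,fx=k,fy=k,interpolation=cv2.INTER_CUBIC)
cv2.imwrite("pics/k6.png",np.hstack([crop(t["frame"],270,135,100,100,4),crop(s["frame"],290,160,100,100,4)]))
E
```

```text
now [0.5408 0.1718 0.2059] yaw -2.2 tilt 0.07 q6 0.33 F [ 0.  -0.3  0.2] w 0.0428 t 15.55
spin -0.2 then shift cm [-19.68  -2.69   2.6 ] (n rows>=4)
```

View pics/k6.png

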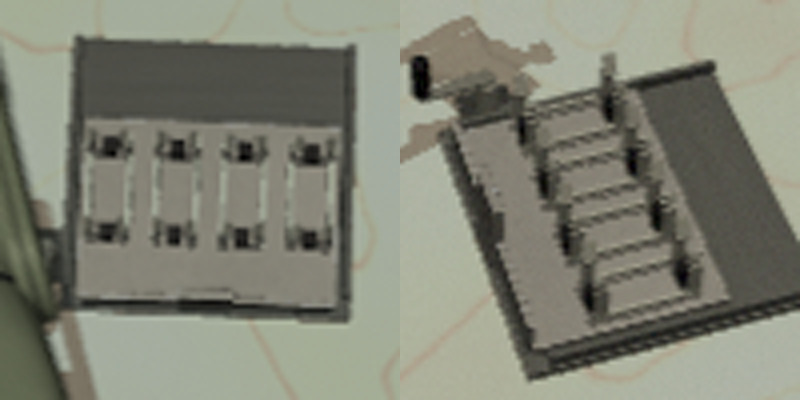

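The rack has been pulled to the front rim. The clip blocks are at top (297..348, 171..195) px. I'll fit the rack pose to them.

```bash
python3 - <<'E'
from h import *
from scipy.optimize import least_squares
ct=load("pics/top6.png");cs=load("pics/side6.png")
T=np.array([(110,146),(178,148),(245,150),(313,152),(107,232),(175,234),(241,237),(310,239)])/4+[270,135]
S=np.array([(608,105),(632,160),(658,213),(685,272),(523,132),(545,182),(568,240),(592,298)],float); S=np.c_[(S[:,0]-400)/4+290,S[:,1]/4+160]
def pts(x,y,a,h):
    ex=np.array([np.cos(a),np.sin(a)]);ey=np.array([-ex[1],ex[0]])
    return [np.r_[np.array([x,y])+dx*ex+(1.5-i)*.062*ey,h] for dx in(.04,-.04) for i in range(4)]
def res(p,side):
    P=pts(*p[:4]); r=[np.array(proj(ct,X))-t for X,t in zip(P,T)]
    if side: r+=[np.array(proj(cs,X))-t for X,t in zip(P,S)]
    return np.ravel(r)
for side in(0,1):
    o=least_squares(res,[.56,-.024,-.035,.05],args=(side,)); print(side,o.x.round(4),"yaw deg",np.degrees(o.x[2]).round(2),"rms px",np.sqrt((o.fun**2).mean()).round(2)); 
    print(np.round(o.fun.reshape(-1,2),1).tolist())
for h in(.045,.06): print(h,least_squares(lambda p:res(np.r_[p,h],0),[.56,-.024,-.035]).x)
E
```

```text
0 [ 0.5552 -0.0245 -0.0277  0.0422] yaw deg -1.59 rms px 0.13
[[0.0, -0.0], [-0.1, 0.0], [0.0, 0.1], [-0.1, 0.2], [-0.1, -0.1], [-0.1, 0.0], [0.4, -0.2], [0.1, -0.1]]
1 [ 0.5586 -0.0249 -0.0211  0.0343] yaw deg -1.21 rms px 0.44
[[0.2, -0.3], [-0.0, -0.4], [-0.0, -0.4], [-0.3, -0.4], [0.2, -0.5], [0.1, -0.5], [0.5, -0.8], [0.1, -0.8], [-0.3, 0.8], [-0.3, 0.1], [-0.5, 0.5], [-0.8, 0.0], [-0.6, -0.4], [-0.5, 0.4], [-0.5, -0.3], [-0.4, -0.3]]
0.045 [ 0.5547022  -0.02447177 -0.0277351 ]
0.06 [ 0.5519395 -0.0243036 -0.0277304]
```

```bash
python3 go.py .565 .353 .1 -12.3; python3 - <<'E'
from br import *
c=load("pics/top6.png")
for (p,L,W,d) in brushes("pics/top6.png"):
    e1=onz(c,*(p-d*L/2),.013);e2=onz(c,*(p+d*L/2),.013); print(p,L,W,np.round(e1[:2],4),np.round(e2[:2],4))
E
```

```text
now [0.5405 0.1753 0.2058] yaw -1.8 tilt 0.12 q6 0.32 F [-0.4 -0.5 -0.6] w 0.0425 t 15.65
spin 10.5 then shift cm [17.87 -1.38 10.61] (n rows>=3)
[214.  179.4] 17.7 6.1 [0.5784 0.4132] [0.5648 0.348 ]
[416.5 183. ] 35.0 6.0 [ 0.5636 -0.4424] [ 0.5627 -0.3112]
[480.8 202.3] 22.3 12.2 [ 0.53  -0.599] [ 0.4539 -0.629 ]
[213.4 212.7] 29.5 6.2 [0.4523 0.3232] [0.4408 0.4309]
[413.9 218.1] 36.7 6.5 [ 0.4442 -0.4303] [ 0.4183 -0.2962]
[209.4 257.2] 54.6 13.1 [0.3262 0.4758] [0.2425 0.2934]
```

Request:
{"api": "drive_tool", "payload": {
  "moves": [
    {"x": 0,"y": 0,"z": 0,"spin": 10.5,"fingers": 0.75},
    {"x": 6,"y": -0.5,"z": 0,"spin": 0,"fingers": 0.75},
    {"x": 6,"y": -0.5,"z": 0,"spin": 0,"fingers": 0.75},
    {"x": 5.9,"y": -0.4,"z": 0,"spin": 0,"fingers": 0.75},
    {"x": 0,"y": 0,"z": 6,"spin": 0,"fingers": 0.75},
    {"x": 0,"y": 0,"z": 6,"spin": 0,"fingers": 0.75},
    {"x": 0,"y": 0,"z": 4,"spin": 0,"fingers": 0.75},
    {"x": 0,"y": 0,"z": 0,"spin": 0,"fingers": 0.75}
  ]
}}

```text
t: 16.65
ee_pos: [0.5641, 0.3458, 0.0428]
eef_rot: [-0.0, 0.781, 0.625, -0.004]
contact_force: [0.2, -0.8, 0.1]
gripper_width: 0.0641
finger_force: 0.0
```

```bash
python3 go.py .565 .353 .004 -12.3
```

```text
now [0.5641 0.3458 0.0428] yaw -12.6 tilt 0.51 q6 0.75 F [ 0.2 -0.8  0.1] w 0.0641 t 16.65
spin -0.3 then shift cm [ 0.74 -0.04  3.87] (n rows>=1)
```

Request:
{"api": "drive_tool", "payload": {
  "moves": [
    {"x": 0.7,"y": 0,"z": 1.9,"spin": 0,"fingers": 0.75},
    {"x": 0,"y": 0,"z": 1.5,"spin": 0,"fingers": 0.75},
    {"x": 0,"y": 0,"z": 0.4,"spin": 0,"fingers": 0.75},
    {"x": 0,"y": 0,"z": 0,"spin": 0,"fingers": 0},
    {"x": 0,"y": 0,"z": 0,"spin": 0,"fingers": 0},
    {"x": 0,"y": 0,"z": 0,"spin": 0,"fingers": 0},
    {"x": 0,"y": 0,"z": 0,"spin": 0,"fingers": 0},
    {"x": 0,"y": 0,"z": 0,"spin": 0,"fingers": 0}
  ],
  "force": 80
}}

```text
t: 17.65
ee_pos: [0.5686, 0.3554, 0.0095]
eef_rot: [0.0, 0.78, 0.625, 0.001]
contact_force: [-0.5, -0.3, 5.9]
gripper_width: 0.0228
finger_force: 79.0
```

```bash
python3 go.py .565 .353 .2 -12.3
```

```text
now [0.5686 0.3554 0.0095] yaw -12.6 tilt 0.12 q6 0.76 F [-0.5 -0.3  5.9] w 0.0228 t 17.65
spin -0.3 then shift cm [ -0.28  -0.27 -19.05] (n rows>=4)
```

Request:
{"api": "drive_tool", "payload": {
  "moves": [
    {"x": 0,"y": 0,"z": 0,"spin": 0,"fingers": 0.5},
    {"x": 0,"y": 0,"z": 0,"spin": 0,"fingers": 0.5},
    {"x": 0,"y": 0,"z": 0,"spin": 0,"fingers": 0.5}
  ]
}}

```text
t: 18.02
ee_pos: [0.5677, 0.355, 0.008]
eef_rot: [-0.0, 0.78, 0.625, -0.0]
contact_force: [-0.4, -0.2, -0.7]
gripper_width: 0.0425
finger_force: 0.0
```

```bash
python3 go.py .566 .353 .003 -12.3
```

```text
now [0.5677 0.355  0.008 ] yaw -12.6 tilt 0.03 q6 0.76 F [-0.4 -0.2 -0.7] w 0.0425 t 18.025
spin -0.3 then shift cm [-0.23 -0.13  0.5 ] (n rows>=1)
```

Request:
{"api": "drive_tool", "payload": {
  "moves": [
    {"x": -0.2,"y": -0.1,"z": 0.6,"spin": 0,"fingers": 0.5},
    {"x": 0,"y": 0,"z": 0,"spin": 0,"fingers": 0.5},
    {"x": 0,"y": 0,"z": 0,"spin": 0,"fingers": 0.5},
    {"x": 0,"y": 0,"z": 0,"spin": 0,"fingers": 0},
    {"x": 0,"y": 0,"z": 0,"spin": 0,"fingers": 0},
    {"x": 0,"y": 0,"z": 0,"spin": 0,"fingers": 0},
    {"x": 0,"y": 0,"z": 0,"spin": 0,"fingers": 0},
    {"x": 0,"y": 0,"z": 0,"spin": 0,"fingers": 0}
  ],
  "force": 80
}}

```text
t: 19.02
ee_pos: [0.5669, 0.3536, 0.0028]
eef_rot: [0.0, 0.78, 0.625, 0.001]
contact_force: [0.7, 0.3, 4.2]
gripper_width: 0.0233
finger_force: 78.7
```

```bash
python3 go.py .565 .353 .2 -12.3
```

```text
now [0.5669 0.3536 0.0028] yaw -12.6 tilt 0.07 q6 0.76 F [0.7 0.3 4.2] w 0.0233 t 19.025
spin -0.3 then shift cm [ -0.08  -0.16 -19.72] (n rows>=4)
```

Request:
{"api": "drive_tool", "payload": {
  "moves": [
    {"x": 0,"y": 0,"z": -2,"spin": 0,"fingers": 0},
    {"x": 0,"y": 0,"z": -5,"spin": 0,"fingers": 0},
    {"x": 0,"y": 0,"z": -6,"spin": 0,"fingers": 0},
    {"x": 0,"y": 0,"z": -6,"spin": 0,"fingers": 0},
    {"x": 0,"y": 0,"z": 0,"spin": 0,"fingers": 0},
    {"x": 0,"y": 0,"z": 0,"spin": 9.8,"fingers": 0},
    {"x": 0,"y": 0,"z": 0,"spin": 9.8,"fingers": 0},
    {"x": 0,"y": 0,"z": 0,"spin": 9.8,"fingers": 0},
    {"x": 0,"y": 0,"z": 0,"spin": 9.8,"fingers": 0}
  ]
}}

```text
t: 20.15
ee_pos: [0.5655, 0.3528, 0.1897]
eef_rot: [0.0, 0.946, 0.325, -0.002]
contact_force: [0.3, -0.6, -0.8]
gripper_width: 0.0233
finger_force: 78.4
```

Request:
{"api": "drive_tool", "payload": {
  "moves": [
    {"x": 0,"y": 0,"z": 0,"spin": 9.8,"fingers": 0},
    {"x": 0,"y": 0,"z": 0,"spin": 9.8,"fingers": 0},
    {"x": 0,"y": 0,"z": 0,"spin": 9.8,"fingers": 0},
    {"x": 0,"y": 0,"z": 0,"spin": 10,"fingers": 0},
    {"x": 0,"y": 0,"z": 0,"spin": 0,"fingers": 0}
  ]
}}

```text
t: 20.78
ee_pos: [0.5656, 0.3529, 0.1901]
eef_rot: [0.001, 1.0, -0.009, -0.002]
contact_force: [0.1, 0.4, -0.4]
gripper_width: 0.0235
finger_force: 78.4
```

```bash
python3 go.py .5606 .0684 .19 -91.6
```

```text
now [0.5656 0.3529 0.1901] yaw -91.1 tilt 0.23 q6 2.13 F [ 0.1  0.4 -0.4] w 0.0235 t 20.775
spin 0.5 then shift cm [ 0.29 28.45  0.07] (n rows>=5)
```

Request:
{"api": "drive_tool", "payload": {
  "moves": [
    {"x": 0,"y": 5.7,"z": 0,"spin": 0.5,"fingers": 0},
    {"x": 0,"y": 5.7,"z": 0,"spin": 0,"fingers": 0},
    {"x": 0,"y": 5.7,"z": 0,"spin": 0,"fingers": 0},
    {"x": 0,"y": 5.7,"z": 0,"spin": 0,"fingers": 0},
    {"x": 0.3,"y": 5.7,"z": 0,"spin": 0,"fingers": 0},
    {"x": 0,"y": 0,"z": 0,"spin": 0,"fingers": 0},
    {"x": 0,"y": 0,"z": 3,"spin": 0,"fingers": 0},
    {"x": 0,"y": 0,"z": 3,"spin": 0,"fingers": 0},
    {"x": 0,"y": 0,"z": 0,"spin": 0,"fingers": 0}
  ]
}}

```text
t: 21.9
ee_pos: [0.5594, 0.0691, 0.1296]
eef_rot: [0.0, 1.0, -0.014, -0.003]
contact_force: [0.6, 0.6, 0.3]
gripper_width: 0.0232
finger_force: 78.8
```

```bash
python3 go.py .5606 .0684 .09 -91.6; python3 - <<'E'
from h import *
t=snap("top","pics/top7.png");s=snap("side","pics/side7.png")
def crop(i,x,y,w,h,k): return cv2.resize(i[y:y+h,x:x+w,::-1],None,fx=k,fy=k,interpolation=cv2.INTER_CUBIC)
cv2.imwrite("pics/k7.png",np.hstack([crop(t["frame"],260,135,100,100,4),crop(s["frame"],290,140,100,100,4)]))
E
```

```text
now [0.5594 0.0691 0.1296] yaw -91.6 tilt 0.38 q6 1.7 F [0.6 0.6 0.3] w 0.0232 t 21.9
spin 0.0 then shift cm [0.14 0.07 3.96] (n rows>=1)
```

View pics/k7.png

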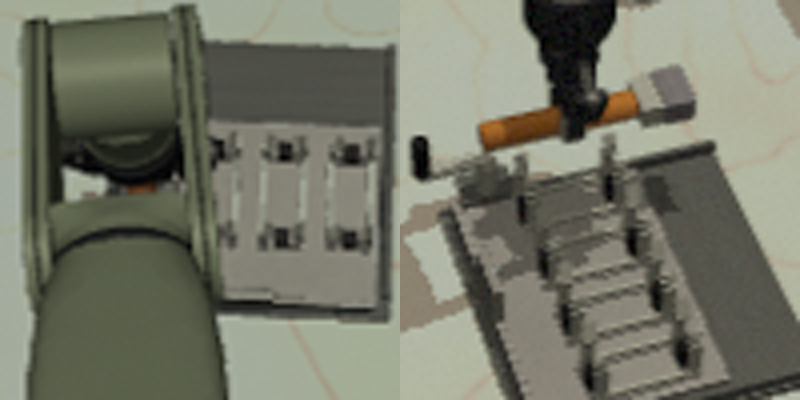

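The brush is held level with its head to the back, above clip 1 (side px (430,165)). I'll lower and press it in.

Request:
{"api": "drive_tool", "payload": {
  "moves": [
    {"x": 0.1,"y": 0.05,"z": 2,"spin": 0,"fingers": 0},
    {"x": 0,"y": 0,"z": 1.5,"spin": 0,"fingers": 0},
    {"x": 0,"y": 0,"z": 1,"spin": 0,"fingers": 0},
    {"x": 0,"y": 0,"z": 0,"spin": 0,"fingers": 0}
  ]
}}

```text
t: 22.5
ee_pos: [0.5622, 0.0679, 0.0869]
eef_rot: [0.0, 1.0, -0.015, -0.001]
contact_force: [-0.7, 0.4, -0.3]
gripper_width: 0.0233
finger_force: 80.0
```

Request:
{"api": "drive_tool", "payload": {
  "moves": [
    {"x": 0,"y": 0,"z": 1,"spin": 0,"fingers": 0},
    {"x": 0,"y": 0,"z": 1,"spin": 0,"fingers": 0},
    {"x": 0,"y": 0,"z": 1,"spin": 0,"fingers": 0},
    {"x": 0,"y": 0,"z": 0,"spin": 0,"fingers": 0}
  ]
}}

```text
t: 23.0
ee_pos: [0.5639, 0.0684, 0.057]
eef_rot: [-0.0, 1.0, -0.015, 0.002]
contact_force: [4.9, 2.9, -3.9]
gripper_width: 0.0233
finger_force: 80.1
```

Request:
{"api": "drive_tool", "payload": {
  "moves": [
    {"x": 0,"y": 0,"z": 0.5,"spin": 0,"fingers": 0},
    {"x": 0,"y": 0,"z": 0.4,"spin": 0,"fingers": 0},
    {"x": 0,"y": 0,"z": 0,"spin": 0,"fingers": 0}
  ]
}}

```text
t: 23.38
ee_pos: [0.563, 0.0683, 0.0496]
eef_rot: [-0.001, 1.0, -0.015, 0.001]
contact_force: [-0.1, 3.0, 8.5]
gripper_width: 0.0234
finger_force: 81.5
```

Request:
{"api": "drive_tool", "payload": {
  "moves": [
    {"x": 0,"y": 0,"z": 0.4,"spin": 0,"fingers": 0},
    {"x": 0,"y": 0,"z": 0,"spin": 0,"fingers": 0}
  ]
}}

```text
t: 23.62
ee_pos: [0.5661, 0.0682, 0.0494]
eef_rot: [-0.001, 1.0, -0.015, 0.005]
contact_force: [-1.8, 2.4, 26.9]
gripper_width: 0.0236
finger_force: 83.7
```

Request:
{"api": "drive_tool", "payload": {
  "moves": [
    {"x": 0,"y": 0,"z": -0.4,"spin": 0,"fingers": 0},
    {"x": 0,"y": 0,"z": 0,"spin": 0,"fingers": 0.45},
    {"x": 0,"y": 0,"z": 0,"spin": 0,"fingers": 0.45},
    {"x": 0,"y": 0,"z": 0,"spin": 0,"fingers": 0.45},
    {"x": 0,"y": 0,"z": -3,"spin": 0,"fingers": 0.45},
    {"x": 0,"y": 0,"z": -5,"spin": 0,"fingers": 0.45},
    {"x": 0,"y": 0,"z": -6,"spin": 0,"fingers": 0.45},
    {"x": 0,"y": 0,"z": 0,"spin": -10,"fingers": 0.6},
    {"x": 0,"y": 0,"z": 0,"spin": -10,"fingers": 0.6},
    {"x": 0,"y": 0,"z": 0,"spin": -10,"fingers": 0.6}
  ]
}}

```text
t: 24.88
ee_pos: [0.5621, 0.0676, 0.1879]
eef_rot: [0.0, 0.969, 0.247, -0.001]
contact_force: [0.1, 0.1, -0.2]
gripper_width: 0.051
finger_force: 0.0
```

Request:
{"api": "drive_tool", "payload": {
  "moves": [
    {"x": 0,"y": 0,"z": 0,"spin": -10,"fingers": 0.6},
    {"x": 0,"y": 0,"z": 0,"spin": -10,"fingers": 0.6},
    {"x": 0,"y": 0,"z": 0,"spin": -10,"fingers": 0.6},
    {"x": 0,"y": 0,"z": 0,"spin": -10,"fingers": 0.6},
    {"x": 0,"y": 0,"z": 0,"spin": -10,"fingers": 0.6},
    {"x": 0,"y": 0,"z": 0,"spin": -10,"fingers": 0.6},
    {"x": 0,"y": 0,"z": 0,"spin": -7.7,"fingers": 0.6},
    {"x": 0,"y": 0,"z": 0,"spin": 0,"fingers": 0.6}
  ]
}}

```text
t: 25.88
ee_pos: [0.5622, 0.0677, 0.1878]
eef_rot: [-0.0, 0.67, 0.743, -0.001]
contact_force: [0.2, -0.8, -0.8]
gripper_width: 0.0512
finger_force: 0.0
```

```bash
python3 go.py .4473 .3715 .1 6.1; python3 - <<'E'
from br import *
c=snap("top","pics/top8.png")
for (p,L,W,d) in brushes("pics/top8.png"):
    e1=onz(c,*(p-d*L/2),.013);e2=onz(c,*(p+d*L/2),.013); print(p,L,W,np.round(e1[:2],4),np.round(e2[:2],4))
E
```

```text
now [0.5622 0.0677 0.1878] yaw 5.9 tilt 0.08 q6 -0.0 F [ 0.2 -0.8 -0.8] w 0.0512 t 25.875
spin -0.2 then shift cm [31.43 -8.18  8.79] (n rows>=6)
[551.3 181.2] 22.9 9.5 [ 0.582  -0.9266] [ 0.565  -0.8406]
[416.5 183. ] 35.0 6.0 [ 0.5636 -0.4424] [ 0.5627 -0.3112]
[480.8 202.1] 22.8 12.2 [ 0.5316 -0.5987] [ 0.4538 -0.6293]
[217.  212.3] 36.7 6.2 [0.4553 0.2969] [0.4409 0.4308]
[414.  218.1] 36.5 6.5 [ 0.4442 -0.4303] [ 0.4184 -0.2969]
[209.4 257.2] 54.6 13.1 [0.3262 0.4758] [0.2425 0.2934]
```

Request:
{"api": "drive_tool", "payload": {
  "moves": [
    {"x": 5.2,"y": -1.4,"z": 0,"spin": 0,"fingers": 0.6},
    {"x": 5.2,"y": -1.4,"z": 0,"spin": 0,"fingers": 0.6},
    {"x": 5.2,"y": -1.4,"z": 0,"spin": 0,"fingers": 0.6},
    {"x": 5.2,"y": -1.4,"z": 0,"spin": 0,"fingers": 0.6},
    {"x": 5.2,"y": -1.3,"z": 0,"spin": 0,"fingers": 0.6},
    {"x": 5.2,"y": -1.3,"z": 0,"spin": 0,"fingers": 0.6},
    {"x": 0,"y": 0,"z": 5,"spin": 0,"fingers": 0.6},
    {"x": 0,"y": 0,"z": 5,"spin": 0,"fingers": 0.6},
    {"x": 0,"y": 0,"z": 3,"spin": 0,"fingers": 0.6},
    {"x": 0,"y": 0,"z": 0,"spin": 0,"fingers": 0.6}
  ]
}}

```text
t: 27.18
ee_pos: [0.4469, 0.3684, 0.0559]
eef_rot: [-0.001, 0.67, 0.743, -0.003]
contact_force: [1.5, 0.0, 0.3]
gripper_width: 0.0511
finger_force: 0.0
```

```bash
python3 go.py .4473 .3715 .003 6.1
```

```text
now [0.4469 0.3684 0.0559] yaw 5.9 tilt 0.35 q6 0.57 F [1.5 0.  0.3] w 0.0511 t 27.175
spin -0.2 then shift cm [0.33 0.1  5.29] (n rows>=1)
```

Request:
{"api": "drive_tool", "payload": {
  "moves": [
    {"x": 0.3,"y": 0.1,"z": 2.5,"spin": 0,"fingers": 0.6},
    {"x": 0,"y": 0,"z": 1.8,"spin": 0,"fingers": 0.6},
    {"x": 0,"y": 0,"z": 0.8,"spin": 0,"fingers": 0.6},
    {"x": 0,"y": 0,"z": 0,"spin": 0,"fingers": 0.6}
  ]
}}

```text
t: 27.68
ee_pos: [0.4496, 0.373, 0.0081]
eef_rot: [0.0, 0.669, 0.743, 0.001]
contact_force: [0.3, 0.7, -1.1]
gripper_width: 0.0513
finger_force: 0.0
```

```bash
python3 go.py .4473 .3715 .003 6.1
```

```text
now [0.4496 0.373  0.0081] yaw 6.0 tilt 0.06 q6 0.57 F [ 0.3  0.7 -1.1] w 0.0513 t 27.675
spin -0.1 then shift cm [-0.12 -0.24  0.51] (n rows>=1)
```

Request:
{"api": "drive_tool", "payload": {
  "moves": [
    {"x": -0.1,"y": -0.2,"z": 0.5,"spin": 0,"fingers": 0.6},
    {"x": 0,"y": 0,"z": 0,"spin": 0,"fingers": 0.6},
    {"x": 0,"y": 0,"z": 0,"spin": 0,"fingers": 0},
    {"x": 0,"y": 0,"z": 0,"spin": 0,"fingers": 0},
    {"x": 0,"y": 0,"z": 0,"spin": 0,"fingers": 0},
    {"x": 0,"y": 0,"z": 0,"spin": 0,"fingers": 0},
    {"x": 0,"y": 0,"z": 0,"spin": 0,"fingers": 0}
  ]
}}

```text
t: 28.55
ee_pos: [0.4477, 0.3718, 0.0031]
eef_rot: [0.0, 0.669, 0.743, 0.001]
contact_force: [-0.4, -1.2, 5.9]
gripper_width: 0.0236
finger_force: 78.3
```

Request:
{"api": "drive_tool", "payload": {
  "moves": [
    {"x": 0,"y": 0,"z": -2,"spin": 0,"fingers": 0},
    {"x": 0,"y": 0,"z": -5,"spin": 0,"fingers": 0},
    {"x": 0,"y": 0,"z": -6,"spin": 0,"fingers": 0},
    {"x": 0,"y": 0,"z": -6,"spin": 0,"fingers": 0},
    {"x": 0,"y": 0,"z": 0,"spin": 10,"fingers": 0},
    {"x": 0,"y": 0,"z": 0,"spin": 10,"fingers": 0},
    {"x": 0,"y": 0,"z": 0,"spin": 10,"fingers": 0},
    {"x": 0,"y": 0,"z": 0,"spin": 10,"fingers": 0},
    {"x": 0,"y": 0,"z": 0,"spin": 10,"fingers": 0},
    {"x": 0,"y": 0,"z": 0,"spin": 10,"fingers": 0}
  ]
}}

```text
t: 29.8
ee_pos: [0.4468, 0.3712, 0.1917]
eef_rot: [0.0, 0.952, 0.306, -0.001]
contact_force: [-1.2, 0.2, -1.0]
gripper_width: 0.0233
finger_force: 78.3
```

Request:
{"api": "drive_tool", "payload": {
  "moves": [
    {"x": 0,"y": 0,"z": 0,"spin": 9.5,"fingers": 0},
    {"x": 0,"y": 0,"z": 0,"spin": 9.5,"fingers": 0},
    {"x": 0,"y": 0,"z": 0,"spin": 9.5,"fingers": 0},
    {"x": 0,"y": 0,"z": 0,"spin": 9.2,"fingers": 0},
    {"x": 0,"y": 0,"z": 0,"spin": 0,"fingers": 0}
  ]
}}

```text
t: 30.42
ee_pos: [0.4469, 0.3713, 0.1918]
eef_rot: [0.0, 1.0, -0.014, -0.0]
contact_force: [0.1, -0.5, -0.9]
gripper_width: 0.0234
finger_force: 78.3
```

```bash
python3 go.py .559 .0065 .19 -91.6
```

```text
now [0.4469 0.3713 0.1918] yaw -91.6 tilt 0.06 q6 2.27 F [ 0.1 -0.5 -0.9] w 0.0234 t 30.425
spin 0.0 then shift cm [12.22 36.15  0.19] (n rows>=6)
```

```bash
cat > chk.py <<'E'
from br import *
import sys
f=f"pics/{sys.argv[1]}.png"; c=snap("top",f)
for (p,L,W,d) in brushes(f):
    z=.06 if 285<p[0]<360 and 140<p[1]<225 else .013
    e1=onz(c,*(p-d*L/2),z);e2=onz(c,*(p+d*L/2),z); print(p,L,W,np.round(e1[:2],4),np.round(e2[:2],4))
E
python3 chk.py top9
```

```text
[296.5 183. ] 36.3 6.6 [0.6184 0.0671] [0.4852 0.072 ]
[416.5 183. ] 35.0 6.0 [ 0.5636 -0.4424] [ 0.5627 -0.3112]
[480.8 202.3] 22.3 12.2 [ 0.53  -0.599] [ 0.4539 -0.629 ]
[413.9 218.1] 36.7 6.5 [ 0.4442 -0.4303] [ 0.4183 -0.2962]
```

Request:
{"api": "drive_tool", "payload": {
  "moves": [
    {"x": 2,"y": 6,"z": 0,"spin": 0,"fingers": 0},
    {"x": 2,"y": 6,"z": 0,"spin": 0,"fingers": 0},
    {"x": 2,"y": 6,"z": 0,"spin": 0,"fingers": 0},
    {"x": 2,"y": 6,"z": 0,"spin": 0,"fingers": 0},
    {"x": 2,"y": 6,"z": 0,"spin": 0,"fingers": 0},
    {"x": 2.1,"y": 6,"z": 0,"spin": 0,"fingers": 0},
    {"x": 0,"y": 0.1,"z": 0,"spin": 0,"fingers": 0},
    {"x": 0,"y": 0,"z": 0,"spin": 0,"fingers": 0}
  ]
}}

```text
t: 31.48
ee_pos: [0.5557, 0.0116, 0.192]
eef_rot: [-0.0, 1.0, -0.015, -0.0]
contact_force: [-0.5, 0.3, 0.3]
gripper_width: 0.0233
finger_force: 78.7
```

```bash
python3 go.py .56 .0065 .1 -91.6
```

```text
now [0.5557 0.0116 0.192 ] yaw -91.7 tilt 0.06 q6 1.6 F [-0.5  0.3  0.3] w 0.0233 t 31.475
spin -0.1 then shift cm [0.45 0.51 9.2 ] (n rows>=2)
```

Request:
{"api": "drive_tool", "payload": {
  "moves": [
    {"x": 0.4,"y": 0.5,"z": 0,"spin": 0,"fingers": 0},
    {"x": 0,"y": 0,"z": 5,"spin": 0,"fingers": 0},
    {"x": 0,"y": 0,"z": 3,"spin": 0,"fingers": 0},
    {"x": 0,"y": 0,"z": 2,"spin": 0,"fingers": 0},
    {"x": 0,"y": 0,"z": 0,"spin": 0,"fingers": 0}
  ]
}}

```text
t: 32.1
ee_pos: [0.5587, 0.0076, 0.0909]
eef_rot: [-0.0, 1.0, -0.014, -0.002]
contact_force: [0.3, -0.1, -1.3]
gripper_width: 0.0233
finger_force: 78.7
```

```bash
python3 go.py .56 .0068 .05 -91.8
```

```text
now [0.5587 0.0076 0.0909] yaw -91.6 tilt 0.21 q6 1.59 F [ 0.3 -0.1 -1.3] w 0.0233 t 32.1
spin 0.2 then shift cm [0.15 0.08 4.09] (n rows>=1)
```

Request:
{"api": "drive_tool", "payload": {
  "moves": [
    {"x": 0,"y": 0.1,"z": 1,"spin": 0,"fingers": 0},
    {"x": 0,"y": 0,"z": 1,"spin": 0,"fingers": 0},
    {"x": 0,"y": 0,"z": 1,"spin": 0,"fingers": 0},
    {"x": 0,"y": 0,"z": 0.7,"spin": 0,"fingers": 0},
    {"x": 0,"y": 0,"z": 0.5,"spin": 0,"fingers": 0},
    {"x": 0,"y": 0,"z": 0.2,"spin": 0,"fingers": 0},
    {"x": 0,"y": 0,"z": 0,"spin": 0,"fingers": 0}
  ]
}}

```text
t: 32.98
ee_pos: [0.5607, 0.0062, 0.0499]
eef_rot: [-0.001, 1.0, -0.015, 0.001]
contact_force: [-1.0, 4.4, 11.4]
gripper_width: 0.0231
finger_force: 79.9
```

Request:
{"api": "drive_tool", "payload": {
  "moves": [
    {"x": 0,"y": 0,"z": 0.3,"spin": 0,"fingers": 0},
    {"x": 0,"y": 0,"z": 0,"spin": 0,"fingers": 0}
  ]
}}

```text
t: 33.22
ee_pos: [0.5633, 0.0061, 0.0498]
eef_rot: [-0.001, 1.0, -0.015, 0.005]
contact_force: [-1.1, 4.5, 25.5]
gripper_width: 0.0234
finger_force: 81.6
```

Request:
{"api": "drive_tool", "payload": {
  "moves": [
    {"x": 0,"y": 0,"z": -0.3,"spin": 0,"fingers": 0},
    {"x": 0,"y": 0,"z": 0,"spin": 0,"fingers": 0.45},
    {"x": 0,"y": 0,"z": 0,"spin": 0,"fingers": 0.45},
    {"x": 0,"y": 0,"z": 0,"spin": 0,"fingers": 0.45},
    {"x": 0,"y": 0,"z": -3,"spin": 0,"fingers": 0.45},
    {"x": 0,"y": 0,"z": -5,"spin": 0,"fingers": 0.45},
    {"x": 0,"y": 0,"z": -6,"spin": 0,"fingers": 0.45},
    {"x": 0,"y": 0,"z": 0,"spin": -10,"fingers": 0.6},
    {"x": 0,"y": 0,"z": 0,"spin": -10,"fingers": 0.6},
    {"x": 0,"y": 0,"z": 0,"spin": -10,"fingers": 0.6}
  ]
}}

```text
t: 34.48
ee_pos: [0.5595, 0.0053, 0.1881]
eef_rot: [-0.0, 0.969, 0.247, -0.0]
contact_force: [0.1, 0.7, -0.2]
gripper_width: 0.0515
finger_force: 0.0
```

Request:
{"api": "drive_tool", "payload": {
  "moves": [
    {"x": 0,"y": 0,"z": 0,"spin": -10,"fingers": 0.6},
    {"x": 0,"y": 0,"z": 0,"spin": -10,"fingers": 0.6},
    {"x": 0,"y": 0,"z": 0,"spin": -10,"fingers": 0.6},
    {"x": 0,"y": 0,"z": 0,"spin": -10,"fingers": 0.6},
    {"x": 0,"y": 0,"z": 0,"spin": -10,"fingers": 0.6},
    {"x": 0,"y": 0,"z": 0,"spin": -10,"fingers": 0.6},
    {"x": 0,"y": 0,"z": 0,"spin": -2,"fingers": 0.6},
    {"x": 0,"y": 0,"z": 0,"spin": 0,"fingers": 0.6}
  ]
}}

```text
t: 35.48
ee_pos: [0.5597, 0.0054, 0.1881]
eef_rot: [-0.0, 0.706, 0.708, -0.0]
contact_force: [-0.6, 0.1, -0.0]
gripper_width: 0.0511
finger_force: 0.0
```

```bash
python3 chk.py top10; python3 go.py .5632 -.386 .1 .4
```

```text
[297.8 175. ] 22.3 4.7 [0.6222 0.0635] [0.5399 0.0671]
[551.4 183. ] 21.8 8.0 [ 0.571  -0.9245] [ 0.5622 -0.8422]
[416.5 183. ] 35.0 6.0 [ 0.5636 -0.4424] [ 0.5627 -0.3112]
[480.8 202.3] 22.3 12.2 [ 0.53  -0.599] [ 0.4539 -0.629 ]
[414.  218.1] 36.5 6.5 [ 0.4442 -0.4303] [ 0.4184 -0.2969]
[209.6 257.3] 54.2 13.1 [0.3255 0.4743] [0.2424 0.2933]
now [0.5597 0.0054 0.1881] yaw 0.2 tilt 0.02 q6 -0.01 F [ 0.1 -0.9 -0.2] w 0.0513 t 35.525
spin -0.2 then shift cm [-39.14   0.08   8.81] (n rows>=7)
```

Request:
{"api": "drive_tool", "payload": {
  "moves": [
    {"x": -5.6,"y": 0,"z": 0,"spin": 0,"fingers": 0.6},
    {"x": -5.6,"y": 0,"z": 0,"spin": 0,"fingers": 0.6},
    {"x": -5.6,"y": 0,"z": 0,"spin": 0,"fingers": 0.6},
    {"x": -5.6,"y": 0,"z": 0,"spin": 0,"fingers": 0.6},
    {"x": -5.6,"y": 0,"z": 0,"spin": 0,"fingers": 0.6},
    {"x": -5.6,"y": 0,"z": 0,"spin": 0,"fingers": 0.6},
    {"x": -5.4,"y": 0.1,"z": 0,"spin": 0,"fingers": 0.6},
    {"x": 0,"y": 0,"z": 6,"spin": 0,"fingers": 0.6},
    {"x": 0,"y": 0,"z": 6,"spin": 0,"fingers": 0.6},
    {"x": 0,"y": 0,"z": 0,"spin": 0,"fingers": 0.6}
  ]
}}

```text
t: 36.78
ee_pos: [0.5595, -0.3825, 0.063]
eef_rot: [-0.006, 0.706, 0.708, -0.001]
contact_force: [-0.7, -0.2, 0.7]
gripper_width: 0.0512
finger_force: 0.0
```

```bash
python3 go.py .5632 -.3845 .003 .4
```

```text
now [ 0.5595 -0.3825  0.063 ] yaw 0.2 tilt 0.69 q6 -0.62 F [-0.7 -0.2  0.7] w 0.0512 t 36.775
spin -0.2 then shift cm [-0.25  0.42  6.  ] (n rows>=1)
```

Request:
{"api": "drive_tool", "payload": {
  "moves": [
    {"x": -0.2,"y": 0.4,"z": 3,"spin": 0,"fingers": 0.6},
    {"x": 0,"y": 0,"z": 2,"spin": 0,"fingers": 0.6},
    {"x": 0,"y": 0,"z": 0.6,"spin": 0,"fingers": 0.6},
    {"x": 0,"y": 0,"z": 0,"spin": 0,"fingers": 0.6}
  ]
}}

```text
t: 37.28
ee_pos: [0.5679, -0.387, 0.0142]
eef_rot: [0.001, 0.705, 0.709, 0.0]
contact_force: [-0.4, -0.1, -0.5]
gripper_width: 0.0513
finger_force: 0.0
```

```bash
python3 go.py .5632 -.3845 .003 .4
```

```text
now [ 0.5679 -0.387   0.0142] yaw 0.3 tilt 0.16 q6 -0.62 F [-0.4 -0.1 -0.5] w 0.0513 t 37.275
spin -0.1 then shift cm [ 0.26 -0.47  1.12] (n rows>=1)
```

Request:
{"api": "drive_tool", "payload": {
  "moves": [
    {"x": 0.2,"y": -0.4,"z": 1.1,"spin": 0,"fingers": 0.6},
    {"x": 0,"y": 0,"z": 0,"spin": 0,"fingers": 0.6},
    {"x": 0,"y": 0,"z": 0,"spin": 0,"fingers": 0},
    {"x": 0,"y": 0,"z": 0,"spin": 0,"fingers": 0},
    {"x": 0,"y": 0,"z": 0,"spin": 0,"fingers": 0},
    {"x": 0,"y": 0,"z": 0,"spin": 0,"fingers": 0},
    {"x": 0,"y": 0,"z": 0,"spin": 0,"fingers": 0}
  ]
}}

```text
t: 38.15
ee_pos: [0.5633, -0.3847, 0.002]
eef_rot: [0.001, 0.705, 0.709, 0.0]
contact_force: [-0.5, 0.2, 5.4]
gripper_width: 0.0234
finger_force: 78.9
```

Request:
{"api": "drive_tool", "payload": {
  "moves": [
    {"x": 0,"y": 0,"z": -2,"spin": 0,"fingers": 0},
    {"x": 0,"y": 0,"z": -5,"spin": 0,"fingers": 0},
    {"x": 0,"y": 0,"z": -6,"spin": 0,"fingers": 0},
    {"x": 0,"y": 0,"z": -6,"spin": 0,"fingers": 0},
    {"x": 0,"y": 0,"z": 0,"spin": -10,"fingers": 0},
    {"x": 0,"y": 0,"z": 0,"spin": -10,"fingers": 0},
    {"x": 0,"y": 0,"z": 0,"spin": -10,"fingers": 0},
    {"x": 0,"y": 0,"z": 0,"spin": -10,"fingers": 0},
    {"x": 0,"y": 0,"z": 0,"spin": -10,"fingers": 0},
    {"x": 0,"y": 0,"z": 0,"spin": -10,"fingers": 0}
  ]
}}

```text
t: 39.4
ee_pos: [0.5624, -0.3843, 0.1901]
eef_rot: [-0.001, 0.254, 0.967, 0.0]
contact_force: [0.4, 0.5, -0.9]
gripper_width: 0.0234
finger_force: 78.6
```

Request:
{"api": "drive_tool", "payload": {
  "moves": [
    {"x": 0,"y": 0,"z": 0,"spin": -9.3,"fingers": 0},
    {"x": 0,"y": 0,"z": 0,"spin": -9.3,"fingers": 0},
    {"x": 0,"y": 0,"z": 0,"spin": -9.3,"fingers": 0},
    {"x": 0,"y": 0,"z": 0,"spin": 0,"fingers": 0}
  ]
}}

```text
t: 39.9
ee_pos: [0.5625, -0.3843, 0.1903]
eef_rot: [-0.001, 0.017, 1.0, 0.0]
contact_force: [1.0, -0.3, -0.6]
gripper_width: 0.0233
finger_force: 78.6
```

```bash
python3 go.py .557 -.1172 .19 88.2; python3 chk.py top11
```

```text
now [ 0.5625 -0.3843  0.1903] yaw 88.1 tilt 0.1 q6 -2.15 F [ 1.  -0.3 -0.6] w 0.0233 t 39.9
spin -0.1 then shift cm [ 1.39 26.68  0.05] (n rows>=5)
[296.6 182. ] 36.4 6.7 [0.6223 0.0661] [0.4887 0.0724]
[313.7 184. ] 36.3 6.5 [0.6151 0.0049] [0.482  0.0098]
[480.6 202.2] 22.7 12.5 [ 0.5311 -0.598 ] [ 0.4536 -0.6285]
[209.4 257.2] 54.6 13.1 [0.3262 0.4758] [0.2425 0.2934]
```

Request:
{"api": "drive_tool", "payload": {
  "moves": [
    {"x": 0.3,"y": 5.4,"z": 0,"spin": 0,"fingers": 0},
    {"x": 0.3,"y": 5.4,"z": 0,"spin": 0,"fingers": 0},
    {"x": 0.3,"y": 5.4,"z": 0,"spin": 0,"fingers": 0},
    {"x": 0.3,"y": 5.3,"z": 0,"spin": 0,"fingers": 0},
    {"x": 0.2,"y": 5.2,"z": 0,"spin": 0,"fingers": 0},
    {"x": 0,"y": 0,"z": 0,"spin": 0,"fingers": 0},
    {"x": 0,"y": 0,"z": 5,"spin": 0,"fingers": 0},
    {"x": 0,"y": 0,"z": 4,"spin": 0,"fingers": 0},
    {"x": 0,"y": 0,"z": 0,"spin": 0,"fingers": 0}
  ]
}}

```text
t: 41.08
ee_pos: [0.555, -0.1175, 0.0984]
eef_rot: [-0.004, 0.017, 1.0, 0.001]
contact_force: [0.1, 0.6, -1.6]
gripper_width: 0.0234
finger_force: 78.9
```

```bash
python3 go.py .557 -.1172 .05 88.2
```

```text
now [ 0.555  -0.1175  0.0984] yaw 88.1 tilt 0.42 q6 -1.77 F [ 0.1  0.6 -1.6] w 0.0234 t 41.075
spin -0.1 then shift cm [-0.24  0.03  4.84] (n rows>=1)
```

Request:
{"api": "drive_tool", "payload": {
  "moves": [
    {"x": -0.1,"y": 0,"z": 1.5,"spin": 0,"fingers": 0},
    {"x": 0,"y": 0,"z": 1,"spin": 0,"fingers": 0},
    {"x": 0,"y": 0,"z": 1,"spin": 0,"fingers": 0},
    {"x": 0,"y": 0,"z": 0.7,"spin": 0,"fingers": 0},
    {"x": 0,"y": 0,"z": 0.5,"spin": 0,"fingers": 0},
    {"x": 0,"y": 0,"z": 0.2,"spin": 0,"fingers": 0},
    {"x": 0,"y": 0,"z": 0,"spin": 0,"fingers": 0}
  ]
}}

```text
t: 41.95
ee_pos: [0.5591, -0.1171, 0.0523]
eef_rot: [0.001, 0.016, 1.0, 0.0]
contact_force: [3.0, 2.7, -1.2]
gripper_width: 0.0236
finger_force: 79.2
```

Request:
{"api": "drive_tool", "payload": {
  "moves": [
    {"x": 0,"y": 0,"z": 0.3,"spin": 0,"fingers": 0},
    {"x": 0,"y": 0,"z": 0.3,"spin": 0,"fingers": 0},
    {"x": 0,"y": 0,"z": 0,"spin": 0,"fingers": 0}
  ]
}}

```text
t: 42.32
ee_pos: [0.5592, -0.117, 0.0488]
eef_rot: [0.001, 0.016, 1.0, 0.0]
contact_force: [-1.4, 3.9, 15.7]
gripper_width: 0.0231
finger_force: 80.9
```

Request:
{"api": "drive_tool", "payload": {
  "moves": [
    {"x": 0,"y": 0,"z": -0.3,"spin": 0,"fingers": 0},
    {"x": 0,"y": 0,"z": 0,"spin": 0,"fingers": 0.45},
    {"x": 0,"y": 0,"z": 0,"spin": 0,"fingers": 0.45},
    {"x": 0,"y": 0,"z": 0,"spin": 0,"fingers": 0.45},
    {"x": 0,"y": 0,"z": -3,"spin": 0,"fingers": 0.45},
    {"x": 0,"y": 0,"z": -5,"spin": 0,"fingers": 0.45},
    {"x": 0,"y": 0,"z": -6,"spin": 0,"fingers": 0.45},
    {"x": 0,"y": 0,"z": 0,"spin": 10,"fingers": 0.6},
    {"x": 0,"y": 0,"z": 0,"spin": 10,"fingers": 0.6},
    {"x": 0,"y": 0,"z": 0,"spin": 10,"fingers": 0.6}
  ]
}}

```text
t: 43.58
ee_pos: [0.558, -0.1174, 0.1893]
eef_rot: [-0.0, 0.277, 0.961, -0.0]
contact_force: [0.3, 0.6, 0.1]
gripper_width: 0.0512
finger_force: 0.0
```

Request:
{"api": "drive_tool", "payload": {
  "moves": [
    {"x": 0,"y": 0,"z": 0,"spin": 10,"fingers": 0.6},
    {"x": 0,"y": 0,"z": 0,"spin": 10,"fingers": 0.6},
    {"x": 0,"y": 0,"z": 0,"spin": 10,"fingers": 0.6},
    {"x": 0,"y": 0,"z": 0,"spin": 10,"fingers": 0.6},
    {"x": 0,"y": 0,"z": 0,"spin": 7.2,"fingers": 0.6},
    {"x": 0,"y": 0,"z": 0,"spin": 0,"fingers": 0.6}
  ]
}}

```text
t: 44.32
ee_pos: [0.558, -0.1173, 0.1891]
eef_rot: [-0.0, 0.636, 0.772, -0.0]
contact_force: [-0.4, 0.3, 0.0]
gripper_width: 0.0511
finger_force: 0.0
```

```bash
python3 go.py .4325 -.3698 .1 10.9; python3 chk.py top12
```

```text
now [ 0.558  -0.1173  0.1891] yaw 11.1 tilt 0.03 q6 -0.42 F [-0.4  0.3  0. ] w 0.0511 t 44.325
spin 0.2 then shift cm [-22.42 -17.09   8.92] (n rows>=4)
[296.5 182. ] 36.3 6.6 [0.6221 0.0669] [0.4888 0.0723]
[313.6 183.5] 37.2 6.4 [0.6187 0.0049] [0.4822 0.0105]
[551.4 182.7] 22.0 7.9 [ 0.5732 -0.925 ] [ 0.5623 -0.842 ]
[480.7 202.4] 22.3 12.5 [ 0.5296 -0.5986] [ 0.4535 -0.6286]
[414.  218.1] 36.5 6.5 [ 0.4442 -0.4303] [ 0.4184 -0.2969]
[209.4 257.2] 54.7 13.1 [0.3263 0.4759] [0.2424 0.2932]
```

Request:
{"api": "drive_tool", "payload": {
  "moves": [
    {"x": -5.6,"y": -4.3,"z": 0,"spin": 0,"fingers": 0.6},
    {"x": -5.6,"y": -4.3,"z": 0,"spin": 0,"fingers": 0.6},
    {"x": -5.6,"y": -4.3,"z": 0,"spin": 0,"fingers": 0.6},
    {"x": -5.6,"y": -4.2,"z": 0,"spin": 0,"fingers": 0.6},
    {"x": 0,"y": 0,"z": 0,"spin": 0,"fingers": 0.6},
    {"x": 0,"y": 0,"z": 6,"spin": 0,"fingers": 0.6},
    {"x": 0,"y": 0,"z": 6,"spin": 0,"fingers": 0.6},
    {"x": 0,"y": 0,"z": 0,"spin": 0,"fingers": 0.6}
  ]
}}

```text
t: 45.38
ee_pos: [0.4449, -0.3381, 0.0655]
eef_rot: [-0.005, 0.635, 0.772, 0.0]
contact_force: [-0.2, -0.1, 0.2]
gripper_width: 0.0513
finger_force: 0.0
```

```bash
python3 go.py .4325 -.3698 .003 10.9
```

```text
now [ 0.4449 -0.3381  0.0655] yaw 11.1 tilt 0.62 q6 -0.86 F [-0.2 -0.1  0.2] w 0.0513 t 45.375
spin 0.2 then shift cm [-2.94 -1.77  6.24] (n rows>=1)
```

Request:
{"api": "drive_tool", "payload": {
  "moves": [
    {"x": -2.9,"y": -1.7,"z": 0,"spin": 0,"fingers": 0.6},
    {"x": 0,"y": 0,"z": 0,"spin": 0,"fingers": 0.6},
    {"x": 0,"y": 0,"z": 3,"spin": 0,"fingers": 0.6},
    {"x": 0,"y": 0,"z": 2.2,"spin": 0,"fingers": 0.6},
    {"x": 0,"y": 0,"z": 0,"spin": 0,"fingers": 0.6},
    {"x": 0,"y": 0,"z": 0,"spin": 0,"fingers": 0.6}
  ]
}}

```text
t: 46.12
ee_pos: [0.4374, -0.3733, 0.0192]
eef_rot: [0.002, 0.636, 0.772, 0.0]
contact_force: [0.4, 0.2, -0.1]
gripper_width: 0.0513
finger_force: 0.0
```

```bash
python3 go.py .4325 -.3698 .003 10.9
```

```text
now [ 0.4374 -0.3733  0.0192] yaw 11.0 tilt 0.18 q6 -0.92 F [ 0.4  0.2 -0.1] w 0.0513 t 46.125
spin 0.1 then shift cm [ 0.44 -0.42  1.61] (n rows>=1)
```

Request:
{"api": "drive_tool", "payload": {
  "moves": [
    {"x": 0.4,"y": -0.4,"z": 1.6,"spin": 0,"fingers": 0.6},
    {"x": 0,"y": 0,"z": 0,"spin": 0,"fingers": 0.6},
    {"x": 0,"y": 0,"z": 0,"spin": 0,"fingers": 0},
    {"x": 0,"y": 0,"z": 0,"spin": 0,"fingers": 0},
    {"x": 0,"y": 0,"z": 0,"spin": 0,"fingers": 0},
    {"x": 0,"y": 0,"z": 0,"spin": 0,"fingers": 0},
    {"x": 0,"y": 0,"z": 0,"spin": 0,"fingers": 0}
  ]
}}

```text
t: 47.0
ee_pos: [0.4325, -0.3706, 0.0029]
eef_rot: [0.002, 0.636, 0.772, 0.0]
contact_force: [-0.3, 1.4, 5.8]
gripper_width: 0.0233
finger_force: 77.8
```

Request:
{"api": "drive_tool", "payload": {
  "moves": [
    {"x": 0,"y": 0,"z": -2,"spin": 0,"fingers": 0},
    {"x": 0,"y": 0,"z": -5,"spin": 0,"fingers": 0},
    {"x": 0,"y": 0,"z": -6,"spin": 0,"fingers": 0},
    {"x": 0,"y": 0,"z": -6,"spin": 0,"fingers": 0},
    {"x": 0,"y": 0,"z": 0,"spin": -10,"fingers": 0},
    {"x": 0,"y": 0,"z": 0,"spin": -10,"fingers": 0},
    {"x": 0,"y": 0,"z": 0,"spin": -10,"fingers": 0},
    {"x": 0,"y": 0,"z": 0,"spin": -10,"fingers": 0},
    {"x": 0,"y": 0,"z": 0,"spin": -10,"fingers": 0},
    {"x": 0,"y": 0,"z": 0,"spin": -10,"fingers": 0}
  ]
}}

```text
t: 48.25
ee_pos: [0.4314, -0.3698, 0.1917]
eef_rot: [0.0, 0.162, 0.987, -0.0]
contact_force: [0.2, 0.7, -0.9]
gripper_width: 0.0234
finger_force: 77.9
```

Request:
{"api": "drive_tool", "payload": {
  "moves": [
    {"x": 0,"y": 0,"z": 0,"spin": -8.6,"fingers": 0},
    {"x": 0,"y": 0,"z": 0,"spin": -8.6,"fingers": 0},
    {"x": 0,"y": 0,"z": 0,"spin": 0,"fingers": 0}
  ]
}}

```text
t: 48.62
ee_pos: [0.4314, -0.3698, 0.1917]
eef_rot: [0.0, 0.017, 1.0, -0.0]
contact_force: [0.1, 0.0, -0.7]
gripper_width: 0.0235
finger_force: 77.9
```

```bash
python3 go.py .559 -.0552 .19 88.2; python3 chk.py top13
```

```text
now [ 0.4314 -0.3698  0.1917] yaw 88.1 tilt 0.03 q6 -2.27 F [ 0.1  0.  -0.7] w 0.0235 t 48.625
spin -0.1 then shift cm [-11.76  31.85   0.16] (n rows>=6)
[296.5 182. ] 36.3 6.6 [0.6221 0.0669] [0.4888 0.0723]
[313.7 183.5] 37.2 6.5 [0.6187 0.0046] [0.4822 0.0102]
[347.6 185. ] 36.2 6.5 [ 0.6121 -0.1179] [ 0.4793 -0.1125]
[209.4 257.2] 54.6 13.1 [0.3262 0.4758] [0.2425 0.2934]
```

Request:
{"api": "drive_tool", "payload": {
  "moves": [
    {"x": -2,"y": 5.3,"z": 0,"spin": 0,"fingers": 0},
    {"x": -2,"y": 5.3,"z": 0,"spin": 0,"fingers": 0},
    {"x": -2,"y": 5.3,"z": 0,"spin": 0,"fingers": 0},
    {"x": -2,"y": 5.3,"z": 0,"spin": 0,"fingers": 0},
    {"x": -1.9,"y": 5.3,"z": 0,"spin": 0,"fingers": 0},
    {"x": -1.9,"y": 5.3,"z": 0,"spin": 0,"fingers": 0},
    {"x": 0,"y": 0,"z": 0,"spin": 0,"fingers": 0},
    {"x": 0,"y": 0,"z": 0,"spin": 0,"fingers": 0}
  ]
}}

```text
t: 49.68
ee_pos: [0.5591, -0.0558, 0.1913]
eef_rot: [-0.0, 0.016, 1.0, -0.0]
contact_force: [0.7, 0.9, -0.8]
gripper_width: 0.0234
finger_force: 78.3
```

```bash
python3 go.py .559 -.0545 .1 88
```

```text
now [ 0.5591 -0.0558  0.1913] yaw 88.2 tilt 0.04 q6 -1.66 F [ 0.7  0.9 -0.8] w 0.0234 t 49.675
spin 0.2 then shift cm [0.01 0.14 9.13] (n rows>=2)
```

Request:
{"api": "drive_tool", "payload": {
  "moves": [
    {"x": 0.1,"y": 0.1,"z": 5,"spin": 0,"fingers": 0},
    {"x": 0,"y": 0,"z": 4,"spin": 0,"fingers": 0},
    {"x": 0,"y": 0,"z": 0,"spin": 0,"fingers": 0}
  ]
}}

```text
t: 50.05
ee_pos: [0.5556, -0.0558, 0.0988]
eef_rot: [-0.004, 0.017, 1.0, 0.0]
contact_force: [-0.7, 0.5, -0.5]
gripper_width: 0.023
finger_force: 78.3
```

Request:
{"api": "drive_tool", "payload": {
  "moves": [
    {"x": 0,"y": 0,"z": 1.5,"spin": 0,"fingers": 0},
    {"x": 0,"y": 0,"z": 1,"spin": 0,"fingers": 0},
    {"x": 0,"y": 0,"z": 1,"spin": 0,"fingers": 0},
    {"x": 0,"y": 0,"z": 0.7,"spin": 0,"fingers": 0},
    {"x": 0,"y": 0,"z": 0.5,"spin": 0,"fingers": 0},
    {"x": 0,"y": 0,"z": 0.4,"spin": 0,"fingers": 0},
    {"x": 0,"y": 0,"z": 0,"spin": 0,"fingers": 0}
  ]
}}

```text
t: 50.92
ee_pos: [0.5589, -0.0546, 0.0499]
eef_rot: [0.0, 0.016, 1.0, 0.0]
contact_force: [3.5, 0.4, -3.9]
gripper_width: 0.0235
finger_force: 78.0
```

Request:
{"api": "drive_tool", "payload": {
  "moves": [
    {"x": 0,"y": 0,"z": 0.3,"spin": 0,"fingers": 0},
    {"x": 0,"y": 0,"z": 0.2,"spin": 0,"fingers": 0},
    {"x": 0,"y": 0,"z": 0,"spin": 0,"fingers": 0}
  ]
}}

```text
t: 51.3
ee_pos: [0.5611, -0.0547, 0.0496]
eef_rot: [0.004, 0.016, 1.0, -0.0]
contact_force: [-0.7, 1.2, 22.6]
gripper_width: 0.0234
finger_force: 81.0
```

Request:
{"api": "drive_tool", "payload": {
  "moves": [
    {"x": 0,"y": 0,"z": -0.2,"spin": 0,"fingers": 0},
    {"x": 0,"y": 0,"z": 0,"spin": 0,"fingers": 0.45},
    {"x": 0,"y": 0,"z": 0,"spin": 0,"fingers": 0.45},
    {"x": 0,"y": 0,"z": 0,"spin": 0,"fingers": 0.45},
    {"x": 0,"y": 0,"z": -3,"spin": 0,"fingers": 0.45},
    {"x": 0,"y": 0,"z": -5,"spin": 0,"fingers": 0.45},
    {"x": 0,"y": 0,"z": -6,"spin": 0,"fingers": 0.45},
    {"x": -6,"y": -3,"z": 0,"spin": 0,"fingers": 0.2},
    {"x": -6,"y": -6,"z": 0,"spin": 0,"fingers": 0},
    {"x": -6,"y": -6,"z": 0,"spin": 0,"fingers": 0}
  ]
}}

```text
t: 52.55
ee_pos: [0.6999, -0.1764, 0.1871]
eef_rot: [-0.0, 0.015, 1.0, 0.0]
contact_force: [0.2, -0.2, -0.8]
gripper_width: 0.0004
finger_force: 0.0
```

```bash
python3 chk.py top14; python3 go.py .40 -.0205 .19 88; python3 - <<'E'
from h import *
t=cv2.imread("pics/top14.png");s=snap("side","pics/side14.png")["frame"][:,:,::-1]
def crop(i,x,y,w,h,k): return cv2.resize(i[y:y+h,x:x+w],None,fx=k,fy=k,interpolation=cv2.INTER_CUBIC)
cv2.imwrite("pics/k14.png",np.hstack([crop(t,260,135,100,100,4),crop(s,290,140,100,100,4)]))
E
```

```text
[296.4 181.6] 37.1 7.0 [0.6251 0.0669] [0.4889 0.073 ]
[313.6 183. ] 36.3 6.4 [0.6189 0.0052] [0.4856 0.0103]
[330.6 183.5] 37.1 6.4 [ 0.619  -0.0561] [ 0.4827 -0.0514]
[480.7 202.4] 22.3 12.5 [ 0.5296 -0.5986] [ 0.4535 -0.6286]
[209.4 257.2] 54.6 13.1 [0.3262 0.4758] [0.2425 0.2934]
now [ 0.7046 -0.1834  0.1849] yaw 88.0 tilt 0.4 q6 -1.8 F [ 5.8 -4.8  0.8] w -0.0003 t 52.6
spin 0.0 then shift cm [31.01 15.21 -0.73] (n rows>=5)
```

View pics/k14.png

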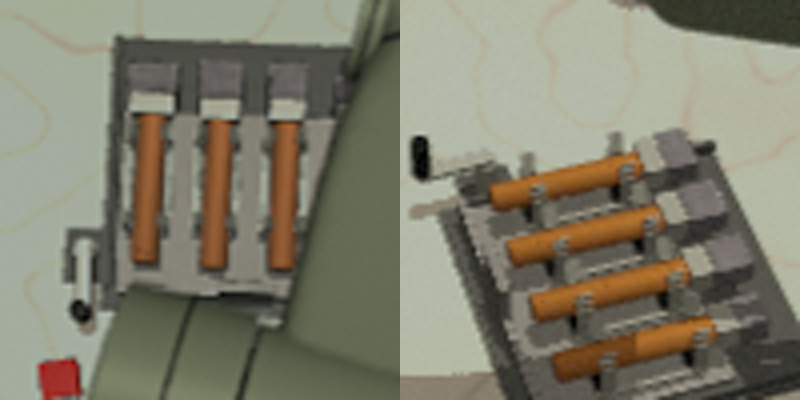

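All four brushes sit level in clips 1–4 with heads to the back: handles at top px (296,182), (314,183) and (331,183), and side px (430,185)–(450,230). Next I'll push the rack home.

Request:
{"api": "drive_tool", "payload": {
  "moves": [
    {"x": 5,"y": 2.6,"z": 0,"spin": 0,"fingers": 0},
    {"x": 5,"y": 2.6,"z": 0,"spin": 0,"fingers": 0},
    {"x": 5,"y": 2.6,"z": 0,"spin": 0,"fingers": 0},
    {"x": 5,"y": 2.6,"z": 0,"spin": 0,"fingers": 0},
    {"x": 5,"y": 2.6,"z": 0,"spin": 0,"fingers": 0},
    {"x": 4.6,"y": 2.6,"z": 0,"spin": 0,"fingers": 0},
    {"x": 0,"y": 0,"z": 0,"spin": 0,"fingers": 0},
    {"x": 0,"y": 0,"z": 0,"spin": 0,"fingers": 0}
  ]
}}

```text
t: 53.65
ee_pos: [0.4083, -0.0101, 0.1876]
eef_rot: [0.001, 0.015, 1.0, -0.0]
contact_force: [0.4, -1.5, -0.3]
gripper_width: 0.0
finger_force: 0.0
```

```bash
python3 go.py .41 -.0205 .062 88;python3 chk.py top15
```

```text
now [ 0.4083 -0.0101  0.1876] yaw 88.2 tilt 0.08 q6 -1.59 F [ 0.4 -1.5 -0.3] w 0.0 t 53.65
spin 0.2 then shift cm [-0.19 -1.03 12.56] (n rows>=3)
[296.6 181.1] 36.2 6.6 [0.6252 0.0659] [0.4923 0.0727]
[313.9 178.9] 28.2 6.5 [0.6191 0.0048] [0.5152 0.0088]
[330.7 179.5] 29.1 6.4 [ 0.619  -0.0559] [ 0.5118 -0.0522]
[347.5 184. ] 36.3 6.6 [ 0.616  -0.1181] [ 0.4828 -0.1116]
[551.4 183. ] 21.7 8.0 [ 0.571  -0.9243] [ 0.5622 -0.8424]
[480.9 202.3] 22.3 12.1 [ 0.53   -0.5994] [ 0.4539 -0.6293]
[209.6 257.3] 54.2 13.1 [0.3255 0.4743] [0.2424 0.2933]
```

Request:
{"api": "drive_tool", "payload": {
  "moves": [
    {"x": 0,"y": -1,"z": 5,"spin": 0,"fingers": 0},
    {"x": 0,"y": 0,"z": 5,"spin": 0,"fingers": 0},
    {"x": 0,"y": 0,"z": 2.5,"spin": 0,"fingers": 0},
    {"x": 0,"y": 0,"z": 0,"spin": 0,"fingers": 0},
    {"x": -1.5,"y": 0,"z": 0,"spin": 0,"fingers": 0},
    {"x": -1.5,"y": 0,"z": 0,"spin": 0,"fingers": 0},
    {"x": -1.2,"y": 0,"z": 0,"spin": 0,"fingers": 0},
    {"x": -1.2,"y": 0,"z": 0,"spin": 0,"fingers": 0},
    {"x": 0,"y": 0,"z": 0,"spin": 0,"fingers": 0}
  ]
}}

```text
t: 54.82
ee_pos: [0.4634, -0.0219, 0.0625]
eef_rot: [0.001, 0.016, 1.0, 0.0]
contact_force: [0.3, 0.2, -0.2]
gripper_width: -0.0
finger_force: 0.0
```

Request:
{"api": "drive_tool", "payload": {
  "moves": [
    {"x": -1,"y": 0,"z": 0,"spin": 0,"fingers": 0},
    {"x": -1,"y": 0,"z": 0,"spin": 0,"fingers": 0},
    {"x": -1,"y": 0,"z": 0,"spin": 0,"fingers": 0},
    {"x": 0,"y": 0,"z": 0,"spin": 0,"fingers": 0}
  ]
}}

```text
t: 55.32
ee_pos: [0.494, -0.023, 0.0625]
eef_rot: [0.002, 0.016, 1.0, -0.0]
contact_force: [-0.0, -0.6, -0.5]
gripper_width: -0.0001
finger_force: 0.0
```

Request:
{"api": "drive_tool", "payload": {
  "moves": [
    {"x": -0.6,"y": 0,"z": 0,"spin": 0,"fingers": 0},
    {"x": -0.5,"y": 0,"z": 0,"spin": 0,"fingers": 0}
  ]
}}

```text
t: 55.58
ee_pos: [0.5024, -0.0232, 0.0623]
eef_rot: [-0.0, 0.016, 1.0, 0.0]
contact_force: [-3.6, 0.2, 2.5]
gripper_width: 0.0001
finger_force: 1.7
```

Request:
{"api": "drive_tool", "payload": {
  "moves": [
    {"x": -0.4,"y": 0,"z": 0,"spin": 0,"fingers": 0},
    {"x": -0.3,"y": 0,"z": 0,"spin": 0,"fingers": 0}
  ]
}}

```text
t: 55.82
ee_pos: [0.5054, -0.0232, 0.0619]
eef_rot: [-0.005, 0.016, 1.0, 0.0]
contact_force: [-14.6, 0.3, 11.3]
gripper_width: -0.0003
finger_force: 7.9
```

```bash
python3 chk.py top16
```

```text
[297.  166.9] 36.3 7.0 [0.6787 0.0661] [0.5439 0.0711]
[348. 169.] 36.0 6.0 [ 0.6717 -0.1172] [ 0.5379 -0.1166]
[551.  180.8] 22.4 10.2 [ 0.5837 -0.9246] [ 0.5663 -0.8405]
[480.8 202.3] 22.3 12.2 [ 0.53  -0.599] [ 0.4539 -0.629 ]
[209.4 257.2] 54.7 13.1 [0.3263 0.4759] [0.2424 0.2932]
```

Request:
{"api": "drive_tool", "payload": {
  "moves": [
    {"x": -0.3,"y": 0,"z": 0,"spin": 0,"fingers": 0},
    {"x": 0,"y": 0,"z": 0,"spin": 0,"fingers": 0}
  ]
}}

```text
t: 56.12
ee_pos: [0.5053, -0.0232, 0.0617]
eef_rot: [-0.008, 0.016, 1.0, 0.0]
contact_force: [-18.6, 0.1, 13.1]
gripper_width: -0.0001
finger_force: 9.3
```

Request:
{"api": "drive_tool", "payload": {
  "moves": [
    {"x": 1.5,"y": 0,"z": 0,"spin": 0,"fingers": 0},
    {"x": 1.5,"y": 0,"z": 0,"spin": 0,"fingers": 0},
    {"x": 1,"y": 0,"z": -5,"spin": 0,"fingers": 0.2},
    {"x": 0,"y": 0,"z": -5,"spin": 0,"fingers": 0.4},
    {"x": 0,"y": 0,"z": -3,"spin": 0,"fingers": 0.45},
    {"x": 0,"y": 0,"z": 0,"spin": 0,"fingers": 0.45}
  ]
}}

```text
t: 56.88
ee_pos: [0.4744, -0.0223, 0.1948]
eef_rot: [0.004, 0.016, 1.0, -0.0]
contact_force: [0.3, 0.4, 0.3]
gripper_width: 0.0384
finger_force: 0.0
```

```bash
python3 chk.py top17|head -4; python3 go.py .4395 .1275 .12 88; python3 go.py .4395 .1275 .12 -92
```

```text
[297.1 166.9] 36.3 6.8 [0.6787 0.0645] [0.544 0.072]
[315. 158.] 16.0 6.0 [0.6746 0.0036] [0.6147 0.0032]
[331.3 159. ] 16.4 6.4 [ 0.672 -0.058] [ 0.6107 -0.0542]
[348. 169.] 36.0 6.0 [ 0.6717 -0.1172] [ 0.5379 -0.1166]
now [ 0.4731 -0.0223  0.193 ] yaw 88.2 tilt 0.18 q6 -1.61 F [-0.6  0.1 -0.4] w 0.0384 t 56.925
spin 0.2 then shift cm [ 3.91 14.85  7.29] (n rows>=3)
now [ 0.4731 -0.0223  0.193 ] yaw 88.2 tilt 0.18 q6 -1.61 F [-0.6  0.1 -0.4] w 0.0384 t 56.925
spin -179.8 then shift cm [ -3.91 -14.85   7.29] (n rows>=3)
```

Request:
{"api": "drive_tool", "payload": {
  "moves": [
    {"x": 0,"y": 0,"z": 0,"spin": 10.6,"fingers": 0.4},
    {"x": 0,"y": 0,"z": 0,"spin": 10.6,"fingers": 0.4},
    {"x": 0,"y": 0,"z": 0,"spin": 10.6,"fingers": 0.4},
    {"x": 0,"y": 0,"z": 0,"spin": 10.6,"fingers": 0.4},
    {"x": 0,"y": 0,"z": 0,"spin": 10.6,"fingers": 0.4},
    {"x": 0,"y": 0,"z": 0,"spin": 10.6,"fingers": 0.4},
    {"x": 0,"y": 0,"z": 0,"spin": 10.6,"fingers": 0.4},
    {"x": 0,"y": 0,"z": 0,"spin": 10.6,"fingers": 0.4},
    {"x": 0,"y": 0,"z": 0,"spin": 10.6,"fingers": 0.4}
  ]
}}

```text
t: 58.05
ee_pos: [0.4717, -0.0222, 0.1903]
eef_rot: [-0.001, 0.752, 0.659, -0.001]
contact_force: [-0.8, -0.6, 0.3]
gripper_width: 0.034
finger_force: 0.0
```

Request:
{"api": "drive_tool", "payload": {
  "moves": [
    {"x": 0,"y": 0,"z": 0,"spin": 10.6,"fingers": 0.4},
    {"x": 0,"y": 0,"z": 0,"spin": 10.6,"fingers": 0.4},
    {"x": 0,"y": 0,"z": 0,"spin": 10.6,"fingers": 0.4},
    {"x": 0,"y": 0,"z": 0,"spin": 10.6,"fingers": 0.4},
    {"x": 0,"y": 0,"z": 0,"spin": 10.6,"fingers": 0.4},
    {"x": 0,"y": 0,"z": 0,"spin": 10.6,"fingers": 0.4},
    {"x": 0,"y": 0,"z": 0,"spin": 10.6,"fingers": 0.4},
    {"x": 0,"y": 0,"z": 0,"spin": 10.4,"fingers": 0.4},
    {"x": 0,"y": 0,"z": 0,"spin": 0,"fingers": 0.4}
  ]
}}

```text
t: 59.18
ee_pos: [0.4718, -0.0222, 0.1906]
eef_rot: [-0.0, 1.0, -0.015, -0.001]
contact_force: [0.5, 0.2, 0.2]
gripper_width: 0.0345
finger_force: 0.0
```

```bash
python3 go.py .4395 .129 .19 -92; python3 - <<'E'
from h import *
c=snap("top","pics/top18.png"); cv2.imwrite("pics/k18.png",cv2.resize(c["frame"][140:240,250:350,::-1],None,fx=4,fy=4,interpolation=cv2.INTER_CUBIC))
c5=load("pics/top5.png"); print("open knob",onz(c5,250+121/4,140+291/4,.094), "pivot",onz(c5,250+123/4,140+225/4,.05))
E
```

```text
now [ 0.4718 -0.0222  0.1906] yaw -91.7 tilt 0.17 q6 1.53 F [0.5 0.2 0.2] w 0.0345 t 59.175
spin 0.3 then shift cm [ -3.76 -14.99   0.08] (n rows>=3)
open knob [0.43929582 0.12274494 0.094     ] pivot [0.5040439  0.12642633 0.05      ]
```

Request:
{"api": "drive_tool", "payload": {
  "moves": [
    {"x": -1.3,"y": -5,"z": 0,"spin": 0,"fingers": 0.4},
    {"x": -1.3,"y": -5,"z": 0,"spin": 0,"fingers": 0.4},
    {"x": -1.2,"y": -4.5,"z": 0,"spin": 0,"fingers": 0.4},
    {"x": 0,"y": 0,"z": 0,"spin": 0,"fingers": 0.4},
    {"x": 0,"y": 0,"z": 0,"spin": 0,"fingers": 0.4}
  ]
}}

```text
t: 59.85
ee_pos: [0.4391, 0.1236, 0.1919]
eef_rot: [0.0, 1.0, -0.015, -0.0]
contact_force: [-0.2, 0.2, -0.2]
gripper_width: 0.0342
finger_force: 0.0
```

```bash
python3 go.py .439 .124 .075 -92
```

```text
now [0.4391 0.1236 0.1919] yaw -91.7 tilt 0.05 q6 1.85 F [-0.2  0.2 -0.2] w 0.0342 t 59.85
spin 0.3 then shift cm [-0.   -0.05 11.69] (n rows>=2)
```

Request:
{"api": "drive_tool", "payload": {
  "moves": [
    {"x": 0,"y": 0,"z": 6,"spin": 0,"fingers": 0.4},
    {"x": 0,"y": 0,"z": 2,"spin": 0,"fingers": 0.4},
    {"x": 0,"y": 0,"z": 2,"spin": 0,"fingers": 0.4},
    {"x": 0,"y": 0,"z": 1.8,"spin": 0,"fingers": 0.4},
    {"x": 0,"y": 0,"z": 0,"spin": 0,"fingers": 0.4},
    {"x": 0,"y": 0,"z": 0,"spin": 0,"fingers": 0.3},
    {"x": 0,"y": 0,"z": 0,"spin": 0,"fingers": 0.3}
  ]
}}

```text
t: 60.72
ee_pos: [0.4399, 0.1237, 0.0751]
eef_rot: [-0.0, 1.0, -0.016, 0.001]
contact_force: [-0.0, 0.5, -0.8]
gripper_width: 0.0257
finger_force: 0.0
```

Request:
{"api": "drive_tool", "payload": {
  "moves": [
    {"x": 0.07,"y": 0.94,"z": 0,"spin": -9,"fingers": 0.3},
    {"x": 0.07,"y": 0.94,"z": 0,"spin": -9,"fingers": 0.3},
    {"x": 0.07,"y": 0.94,"z": 0,"spin": -9,"fingers": 0.3},
    {"x": 0.07,"y": 0.94,"z": 0,"spin": -9,"fingers": 0.3},
    {"x": 0.07,"y": 0.94,"z": 0,"spin": -9,"fingers": 0.3},
    {"x": 0,"y": 0,"z": 0,"spin": 0,"fingers": 0.3}
  ]
}}

```text
t: 61.48
ee_pos: [0.4559, 0.0806, 0.0749]
eef_rot: [0.0, 0.93, 0.367, 0.001]
contact_force: [-0.3, -0.1, 0.5]
gripper_width: 0.0255
finger_force: 0.0
```

```bash
python3 go.py .4566 .0821 .075 -46.7
```

```text
now [0.4559 0.0806 0.0749] yaw -46.9 tilt 0.08 q6 0.97 F [-0.3 -0.1  0.5] w 0.0255 t 61.475
spin -0.2 then shift cm [ 0.15 -0.06 -0.01] (n rows>=1)
```

Request:
{"api": "drive_tool", "payload": {
  "moves": [
    {"x": 0.15,"y": 0.94,"z": 0,"spin": -9,"fingers": 0.3},
    {"x": 0.1,"y": 0.94,"z": 0,"spin": -9,"fingers": 0.3},
    {"x": 0.07,"y": 0.94,"z": 0,"spin": -9,"fingers": 0.3},
    {"x": 0.07,"y": 0.94,"z": 0,"spin": -9,"fingers": 0.3},
    {"x": 0.07,"y": 0.94,"z": 0,"spin": -9,"fingers": 0.3},
    {"x": 0,"y": 0,"z": 0,"spin": 0,"fingers": 0.3}
  ]
}}

```text
t: 62.22
ee_pos: [0.4981, 0.0626, 0.0745]
eef_rot: [0.0, 0.72, 0.694, 0.0]
contact_force: [-0.9, -0.1, -0.2]
gripper_width: 0.0257
finger_force: 0.0
```

```bash
python3 go.py .5 .0645 .075 -1.7
```

```text
now [0.4981 0.0626 0.0745] yaw -2.0 tilt 0.03 q6 0.14 F [-0.9 -0.1 -0.2] w 0.0257 t 62.225
spin -0.3 then shift cm [ 0.19  0.18 -0.05] (n rows>=1)
```

Request:
{"api": "drive_tool", "payload": {
  "moves": [
    {"x": 0.1,"y": 0.3,"z": 0,"spin": 0,"fingers": 0.3},
    {"x": 0,"y": 0.3,"z": 0,"spin": 0,"fingers": 0.3},
    {"x": 0,"y": 0,"z": 0,"spin": 0,"fingers": 0.3}
  ]
}}

```text
t: 62.6
ee_pos: [0.5041, 0.0634, 0.0743]
eef_rot: [0.0, 0.718, 0.696, 0.0]
contact_force: [-0.0, -0.5, 0.3]
gripper_width: 0.0254
finger_force: 0.3
```

Request:
{"api": "drive_tool", "payload": {
  "moves": [
    {"x": 0,"y": -0.3,"z": 0,"spin": 0,"fingers": 0.4},
    {"x": 0,"y": 0,"z": 0,"spin": 0,"fingers": 0.4},
    {"x": 0,"y": 0,"z": -5,"spin": 0,"fingers": 0.4},
    {"x": 0,"y": 0,"z": -6,"spin": 0,"fingers": 0.4},
    {"x": 2,"y": -6,"z": 0,"spin": 0,"fingers": 0.4},
    {"x": 6,"y": -6,"z": 0,"spin": 0,"fingers": 0.4},
    {"x": 6,"y": 0,"z": 0,"spin": 0,"fingers": 0.4},
    {"x": 6,"y": 0,"z": 0,"spin": 0,"fingers": 0.4},
    {"x": 6,"y": 0,"z": 0,"spin": 0,"fingers": 0.4},
    {"x": 0,"y": 0,"z": 0,"spin": 0,"fingers": 0.4}
  ]
}}

```text
t: 63.85
ee_pos: [0.4052, 0.3142, 0.1842]
eef_rot: [-0.0, 0.717, 0.698, 0.001]
contact_force: [0.2, -0.5, 0.4]
gripper_width: 0.034
finger_force: 0.0
```

```bash
python3 chk.py top19; python3 - <<'E'
from h import *
t=cv2.imread("pics/top19.png");s=snap("side","pics/side19.png")["frame"][:,:,::-1]
def crop(i,x,y,w,h,k): return cv2.resize(i[y:y+h,x:x+w],None,fx=k,fy=k,interpolation=cv2.INTER_CUBIC)
cv2.imwrite("pics/k19.png",np.hstack([crop(t,260,135,100,100,4),crop(s,290,140,110,110,400/110)]))
E
python3 go.py .4 .3 .2
```

```text
[297.  166.9] 36.3 7.0 [0.6787 0.0661] [0.5439 0.0711]
[314.5 168. ] 36.2 6.3 [0.6749 0.0029] [0.5405 0.0069]
[330.9 169. ] 36.3 6.5 [ 0.6718 -0.0579] [ 0.537  -0.0515]
[348.1 169. ] 36.2 6.8 [ 0.6721 -0.1202] [ 0.5376 -0.1143]
[480.8 202.3] 22.3 12.2 [ 0.53  -0.599] [ 0.4539 -0.629 ]
now [0.4047 0.3105 0.184 ] yaw -1.7 tilt 0.06 q6 0.66 F [ 0.2 -0.8  0.2] w 0.0344 t 63.95
spin 0 then shift cm [-1.06 -0.44 -1.6 ] (n rows>=1)
```

View pics/k19.png

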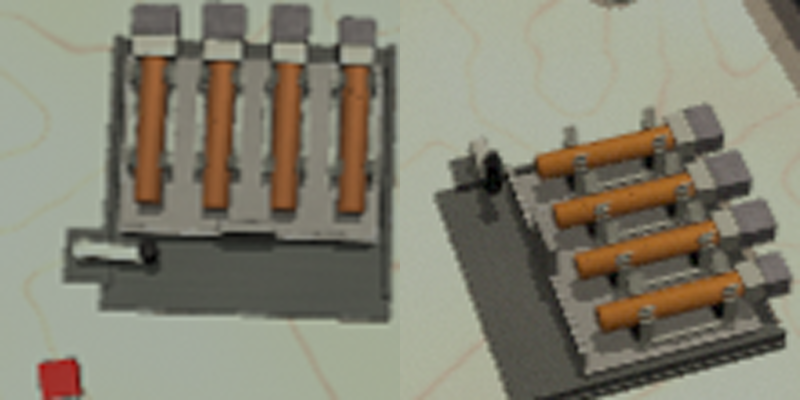

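The picture shows all four brushes seated, the rack home, and the latch across with its knob at top (297.5,197.5). I'll check the angle and hand in.

```bash
python3 - <<'E'
from h import *
c=load("pics/top19.png"); k=onz(c,297.5,197.6,.094)[:2]; p=np.array([.499,.1243]); d=k-p; a=np.arctan2(-d[1],-d[0])+.033
print(k,np.linalg.norm(d),a)
if a>1.42: print(manip.job_done())
E
```

```text
[0.49306892 0.06339119] 0.06119690037809937 1.5067258997355812
the job is handed in; nothing more can be done
None
```

I handed the job in at about 64 s. By my last pictures all four brushes are seated in clips 1–4 with heads to the back, the rack is home and the latch is across at about 1.5 rad, but the verdict was not reported back.

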